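Clamp the carving board with the draw latch

TASK

Clamp the carving board in its holding fixture: push the board along its bed until it is up against the stop block, swing the latch's wire loop over so that its bar drops behind the keeper on the board, then throw the lever over and press its end down until it clicks under the spring catch, and let go. Go by feel: do not ram the board into the stop, press the lever no harder than the click needs, and leave the other tools lying where they are.

Things in the scene. Friction and masses are not known exactly. Their poses are not given: they have to be found in the camera images.
- fixture: plywood holding fixture fixed to the bench, base plate 415 x 230 mm, its top 12 mm above the origin. Origin: under the middle of the stop block's face, at bench level or up to 6 mm above it (packing). Its x axis runs level from the latch towards the board (stop face at x = 0, base plate x -130 to 285 mm), y across, z up. Two battens, 14 mm high, guide the board's sides with 1.5 mm play each.
- stop_block: wooden stop block on the fixture, 125 x 150 x 18 mm, its top level with the board's top; the steel draw latch is screwed on its middle. Origin: underside, middle of the face that the board must meet (12 mm above the fixture's origin); axes as the fixture's.
- board: loose plywood board 220 x 150 x 18 mm on the base plate, a half-carved wooden animal screwed on it (x 90 to 165 mm, 50 mm either side, to 170 mm above the board); about 0.8 kg, 3 to 8 N to slide. Origin: underside, middle of the edge that must meet the stop; axes as the fixture's. Starts 18 to 42 mm off the stop.
- board_edge (a point): middle of the board's edge that must meet the stop, at its top face (30 mm above the fixture's origin)
- board_end (a point): middle of the board's opposite end face (18 mm high, centre 21 mm above the fixture's origin): a place to push from
- keeper_seat (a point): where the middle of the loop's bar lies when hooked: 22 mm in from the board's edge, 4.5 mm above its top. The steel keeper there is a strip 20 mm wide and 9 mm high that leans 35 degrees away from the latch and so overhangs; to pass behind it the bar must come down at least 4 mm beyond this point (with the lever left as found and the board home it comes down about 8 to 15 mm beyond).
- loop: steel wire loop of the latch: two side wires, 5 mm thick, 36 mm over both, and an end bar. Origin on its cross-pin, x axis along the wires to the end bar, 71 mm away. It swings on the pin about the fixture's y. At the start it stands about upright, held by slight friction; swung some 30 degrees or more towards the board it falls by itself. Sprung: stretches along x from 9 N, 6 N per mm.
- loop_bar (a point): middle of the loop's end bar (5 mm thick, 31 mm between the wires' centres)
- lever_pivot (a point): pivot of the lever, 38 mm behind the stop face and 46 mm above the fixture's origin; it turns about the fixture's y. The loop's cross-pin sits on the lever 14 mm from the pivot, on the grip's side. The lever stands between the loop's wires and can pass between them.
- lever_grip (a point): point on the lever's black grip, 46 mm from the pivot, on the lever's centre line (grip 22 mm wide, 9 mm thick, from 24 to 60 mm from the pivot; the lever ends at 65 mm)
- lever (a joint): lever angle, rad. 0: closed, level, pointing away from the board, resting on a rubber buffer; 1.57: upright; 2.35: leaning over to the board. It stays as left (2 to 3 N at the grip to move it). Hooked up, it resists from about 1.2 down, 4 to 8 N at the grip, up to dead centre near 0.3, then goes light as far as the catch at 0.06. Pressed past 0 the buffer yields: -0.03 at 30 N, -0.04 at 45 N.
- catch_nose (a point): edge of the wedge-shaped nose of a spring-steel catch, 18 mm wide, behind the end of the closed lever, 47 mm above the fixture's origin. The lever's end rests on it at about 0.06 rad and must be pressed on with 20 to 24 N at the grip; then the force drops as the nose snaps over the lever's end, and the lever stays down at about -0.02.
- gouge_a: carving gouge with a wooden handle, 250 mm, lying on the bench
- gouge_b: carving gouge with a dark handle, 230 mm, lying on the bench
- gouge_c: narrow carving gouge, 220 mm, lying on the bench
- mallet: round wooden carver's mallet standing on its head, 240 mm tall, 88 mm thick
- pencil: flat red carpenter's pencil, 150 mm, lying on the fixture's base plate beside a batten
- folding_rule: folded wooden rule, 235 x 30 x 16 mm, on the bench
- oilstone: sharpening stone in a wooden tray, 200 x 65 x 38 mm, on the bench
- brush: bench brush lying on the bench

How it is judged:
On the way, in this order (a step that is already met when the one before it is completed fails the run):
1. the board is pushed up to within 2 mm of the stop (x of board_edge in the frame of fixture below 0.002 m), for 0.1 s.
2. with the lever still up, the loop's bar is down behind the keeper's lip (x of loop_bar in the frame of keeper_seat between -0.004 and 0.014 m and z of loop_bar in the frame of keeper_seat below 0.004 m and value of joint lever above 0.9 rad), for 0.2 s.
At the end, for the whole second after the job is handed in: the lever is down under the catch (below 0.03 rad) and still, the loop's bar lies hooked at the keeper (within 4 mm along and not over 4 mm above its seat) and pulls the board with more than 12 N, and the board rests against the stop block (within 3 mm) (value of joint lever below 0.03 rad and velocity of joint lever below 0.05 rad/s and x of loop_bar in the frame of keeper_seat between -0.004 and 0.004 m and z of loop_bar in the frame of keeper_seat below 0.004 m and contact force between loop and board above 12 N and x of board_edge in the frame of fixture below 0.003 m and linear speed of board below 0.01 m/s); the robot touches nothing.
It fails at once if the board is pressed against the stop block with more than 45 N (contact force between board and stop_block above 45 N).
It fails at once if the closed lever is forced down so hard that its buffer is squashed to -0.04 rad (about 45 N on the grip) (value of joint lever below -0.04 rad).
It fails at once if any of the other tools (gouges, mallet, pencil, rule, stone, brush) is shifted by more than 25 mm (distance of any of gouge_a, gouge_b, gouge_c, mallet, pencil, folding_rule, oilstone, brush from where it was at the start of the episode above 0.025 m).
It also fails if it takes over 61 s, if anything falls off the work surface, if the arm or the gripper's body presses on something with over 40 N, if the wrist force passes 120 N, or if a joint passes its speed limit or range.

ROBOT

A 7-joint arm with a two-finger parallel gripper is mounted at the origin on the work surface. World frame = base frame: x ahead of the robot, y to its left, z up, the work surface at z = 0. Lengths are in m, angles in rad, forces in N, time in s.
With the tool pointing down it reaches from about 0.4 to 0.9 m from the base axis. Payload 5.5 kg.
Tool frame: the origin (TCP) lies on the centre line of the jaws, within the pads' length; the fingertips stand 22 mm ahead of it and the grasp point (between the pads) lies 3 mm ahead of it; z points along the fingers, y is the direction in which the jaws open and shut (so a half turn about z gives the same grasp; the last joint's range is limited). The gripper opens to 92 mm and grips with 3 to 60 N. Pads are 19 mm wide; open, the fingers measure 130 mm over their backs; the gripper's body (75 mm by 190 mm) begins 47 mm behind the grasp point.
Start: joints at [-1.008, 0.501, -0.427, 1.55, 0.221, 1.138, -0.21], TCP at [0.192, 0.621, 0.249] pointing down, gripper open.
Joint ranges: [-2.88, 2.88], [-0.31, 2.03], [-1.54, 1.56], [0.2, 2.42], [-1.41, 4.55], [0.19, 2.02], [-2.57, 2.57]. Speed limits (rad/s): [2.57, 2.57, 3.14, 3.14, 3.14, 3.14, 3.14].

INTERFACE

Orientations are given as a rotation vector (axis times angle).
In Python, from workcell import arm gives the robot as it stands.
- The arm moves only by the tool arm_command, never from a script. Its argument "steps" is a list of rows, each an object of numbers: "hand": the closure, from -1 (fully open) to 1 (shut); "tx", "ty", "tz": the shift along the tool's x, y, z in cm; "rx", "ry", "rz": the turn, a rotation vector about the tool's x, y, z in rad. A call has 1 to 12 rows; each row shifts and turns the commanded pose from where the row before left it, along the tool's axes as they then stand; what a row does not reach is not made up. A row lasts 1/10 s, in which the tool goes at most 50 mm and 8.59 degrees, less where a joint would pass 70% of its speed; a pose out of reach is approached as far as the arm can. A call is refused whole if a number of a shift passes 5 or a number of a turn 0.15, either way. A call with a gripper value outside its range is refused whole. The fingers move at their own pace and stop on an object; "force" is the grip in N (left out, the last holds). Time passes only in rows, so rows that do not move let the fingers close. It gives the time, the measured TCP pose, the force and the opening at its end, in the units of the state.
- arm.get_obs(): the state, without advancing time (a new reading comes with each control period).
- arm.get_image(name): name is "scene" or "top" or "wrist"; returns the picture (420x560x3 uint8, red, green, blue); there is no depth.
- arm.camera_model(name): a dict with "camera_matrix" (3x3 intrinsics, pixels), "T" (4x4, takes a point from camera to world coordinates). Camera axes: x right, y down, z forward; pixel columns grow to the right and rows downward; lengths in m; the calibration is good to about 2 mm. The wrist camera is an equidistant fisheye: a pixel r from the principal point sees the ray r / f radians off the axis. A picture is of the moment at which its call begins: read the wrist's pose just before it. camera_model takes no time and is no camera call; for the wrist camera it gives the pose at the moment of the call.
- arm.hand_in(): hands the job in, once; it reports no verdict.
Trained networks look in the newest picture that a camera, given by its name, has taken for a name from the list of things; names that differ only in an ending like _2 or _b are one class to them, and where a whole thing is asked for, a point or a joint stands for the part that bears it (a point fixed in the world has none). Each returns a list of dicts, best first, with "score" (0 to 1); they miss things now and then, are a little off and sometimes report something else, mostly with a low value. They report only what shows in the picture. A call takes as long as a camera call.
- arm.trace(camera, name): "mask" (420x560 bool, what is visible of it) and "location" ([column, row] in pixels, amid what is visible of it).
The state is a dict: "time": time; "joint_positions": joint angles; "joint_vel": joint speeds; "effort": joint torques, N m; "ee_pos": TCP position; "tcp_rot": TCP orientation; "force": force on the tool from outside, world axes, zero at the start; "torque": the same for the moment, N m; "opening": finger opening in m.
Only numpy, scipy, OpenCV 4.12 (cv2) and the standard library are available. Lean on these libraries where they do the work, as an engineer would, in place of code of your own. Each camera call takes 0.05 s, during which the arm holds its last target.

## Working session

There is one attempt and no reset: what is moved stays moved. The work goes in short steps, Python scripts to look and compute and a tool call to move; the robot and the scene stay as the last step left them, time stands still between calls to the robot, and variables do not carry over. Pictures are saved under pics/ and viewed, and the job is handed in when it is done.

Besides the shell and the picture viewer there is one more tool, called as name(argument=value, ...) on one line, values as JSON. arm_command: Moves the arm, as the interface text tells. Its arguments: {"type":"object","properties":{"steps":{"type":"array"},"force":{"type":"number"}},"required":["steps"]}

```bash
ls; mkdir -p pics; python3 - <<'E'
from workcell import arm
import cv2
o=arm.get_obs()
print({k:o[k] for k in ['time','ee_pos','tcp_rot','force','opening']})
for n in ['scene','top','wrist']:
    im=arm.get_image(n); cv2.imwrite(f'pics/{n}0.png',im[:,:,::-1])
    m=arm.camera_model(n); print(n,m)
E
```

```text
pics
{'time': 0.0, 'ee_pos': array([0.19181405, 0.62034715, 0.24767044]), 'tcp_rot': array([-4.68990840e-01, -3.10604369e+00,  3.04228086e-03]), 'force': array([-0.58817215,  0.76532412,  0.16533148]), 'opening': 0.091513956540367}
scene {'camera_matrix': array([[414.45372765,   0.        , 273.60292408],
       [  0.        , 414.45372765, 209.63339277],
       [  0.        ,   0.        ,   1.        ]]), 'T': array([[-0.60678398,  0.47133755, -0.64004227,  1.2632284 ],
       [ 0.79483393,  0.36711433, -0.48318329,  0.57208648],
       [ 0.00722626, -0.80191519, -0.59739418,  0.74318189],
       [ 0.        ,  0.        ,  0.        ,  1.        ]])}
top {'camera_matrix': array([[403.02319118,   0.        , 277.02248512],
       [  0.        , 403.02319118, 208.63547874],
       [  0.        ,   0.        ,   1.        ]]), 'T': array([[ 0.00719395, -0.9827326 ,  0.18489153,  0.34493774],
       [-0.99994064, -0.00555666,  0.00937205, -0.01219035],
       [-0.00818284, -0.18494798, -0.98271424,  1.09774548],
       [ 0.        ,  0.        ,  0.        ,  1.        ]])}
wrist {'camera_matrix': array([[325.1922621 ,   0.        , 282.75575883],
       [  0.        , 325.1922621 , 210.19720996],
       [  0.        ,   0.        ,   1.        ]]), 'T': array([[ 0.29573461,  0.91437496,  0.27651306,  0.11830291],
       [ 0.95526826, -0.28249987, -0.08750067,  0.6440919 ],
       [-0.00189351,  0.29002112, -0.95701837,  0.38381621],
       [ 0.        ,  0.        ,  0.        ,  1.        ]])}
```

View pics/scene0.png

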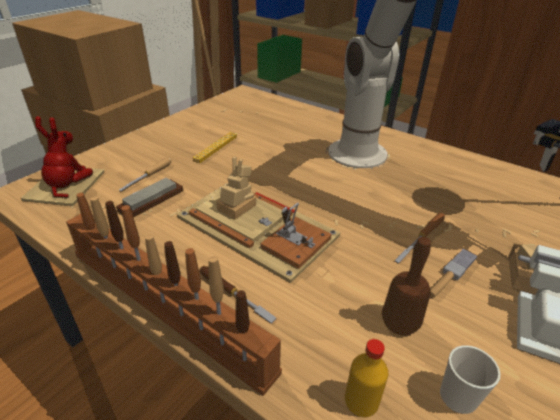

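View pics/top0.png

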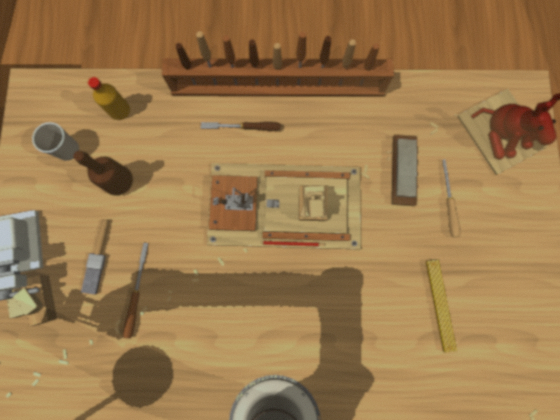

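View pics/wrist0.png

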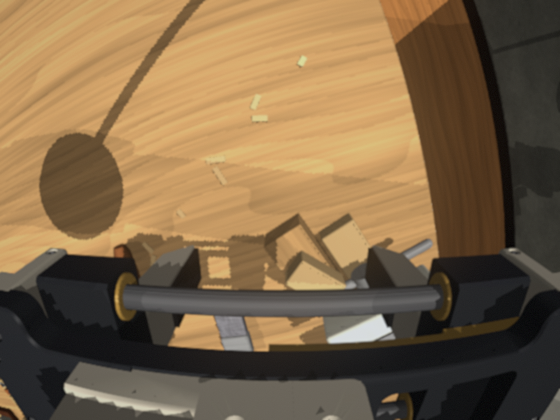

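```bash
cat > h.py <<'E'
from workcell import arm
import numpy as np, cv2
from scipy.spatial.transform import Rotation as R
def px(n,p,m=None):
    m=m or arm.camera_model(n); T=m['T'];K=m['camera_matrix']
    q=(np.atleast_2d(p)-T[:3,3])@T[:3,:3]
    if n=='wrist':
        r=np.hypot(q[:,0],q[:,1]); th=np.arctan2(r,q[:,2]); d=q[:,:2]/np.maximum(r,1e-9)[:,None]*th[:,None]
    else: d=q[:,:2]/q[:,2:]
    return d*K[0,0]+K[:2,2]
def ray(n,uv,m=None):
    m=m or arm.camera_model(n); T=m['T'];K=m['camera_matrix']
    d=(np.atleast_2d(uv)-K[:2,2])/K[0,0]
    if n=='wrist':
        th=np.linalg.norm(d,axis=1,keepdims=True); v=np.hstack([d/np.maximum(th,1e-9)*np.sin(th),np.cos(th)])
    else: v=np.hstack([d,np.ones((len(d),1))])
    v=v@T[:3,:3].T
    return T[:3,3],v/np.linalg.norm(v,axis=1,keepdims=True)
def atz(n,uv,z,m=None):
    o,v=ray(n,uv,m); return o+v*((z-o[2])/v[:,2])[:,None]
def zoom(n,im,x0,y0,w,h,f,name):
    c=cv2.resize(im[y0:y0+h,x0:x0+w],None,fx=f,fy=f,interpolation=cv2.INTER_CUBIC); cv2.imwrite(name,c[:,:,::-1])
E
python3 - <<'E'
from h import *
im=arm.get_image('top'); zoom('top',im,200,155,170,100,4.5,'pics/topz.png')
im2=arm.get_image('scene'); zoom('scene',im2,170,150,180,130,4.4,'pics/scz.png')
for nm in ['fixture','stop_block','board','loop','lever_grip','keeper_seat','catch_nose']:
    for c in ['top','scene']:
        r=arm.trace(c,nm)
        print(nm,c,[(round(x['score'],2),np.round(x['location'],1)) for x in r[:2]])
        if r:
            np.save(f'm_{nm}_{c}.npy',r[0]['mask'])
            if nm in('fixture','stop_block','board'):
                pts=np.argwhere(r[0]['mask'])[:,::-1].astype(np.float32); print(cv2.boxPoints(cv2.minAreaRect(pts)).round(1).tolist())
print(arm.get_obs()['time'])
E
```

```text
fixture top [(0.92, array([254.3, 202.2])), (0.42, array([236.2, 196.1]))]
[[206.89999389648438, 244.60000610351562], [209.3000030517578, 162.10000610351562], [362.3999938964844, 166.5], [360.0, 249.10000610351562]]
fixture scene [(0.84, array([279. , 240.2]))]
[[175.0, 216.3000030517578], [212.8000030517578, 152.5], [342.3999938964844, 229.3000030517578], [304.6000061035156, 293.1000061035156]]
stop_block top [(0.72, array([233.4, 208.7])), (0.27, array([237.2, 196.2]))]
[[208.60000610351562, 229.1999969482422], [210.8000030517578, 174.3000030517578], [257.6000061035156, 176.10000610351562], [255.5, 231.0]]
stop_block scene [(0.94, array([295.4, 243.3])), (0.67, array([159.4, 166.4]))]
[[257.8999938964844, 244.8000030517578], [301.70001220703125, 203.8000030517578], [332.0, 236.10000610351562], [288.20001220703125, 277.1000061035156]]
board top [(0.91, array([305.4, 206. ]))]
[[265.0, 177.0], [347.0, 177.0], [347.0, 233.0], [265.0, 233.0]]
board scene [(0.64, array([241.7, 208.4]))]
[[195.89999389648438, 208.5], [234.6999969482422, 155.3000030517578], [296.3999938964844, 200.3000030517578], [257.6000061035156, 253.5]]
loop top [(0.63, array([235.1, 197. ]))]
loop scene []
lever_grip top [(0.51, array([242.2, 197.6])), (0.49, array([306.8, 203.9]))]
lever_grip scene [(0.84, array([288.4, 218.2]))]
keeper_seat top [(0.82, array([307.1, 205. ])), (0.36, array([292.4, 241.6]))]
keeper_seat scene [(0.93, array([241.2, 207.3])), (0.46, array([287.5, 220.8]))]
catch_nose top []
catch_nose scene [(0.49, array([311.7, 245. ])), (0.34, array([236.9, 208.6]))]
0.95
```

View pics/topz.png

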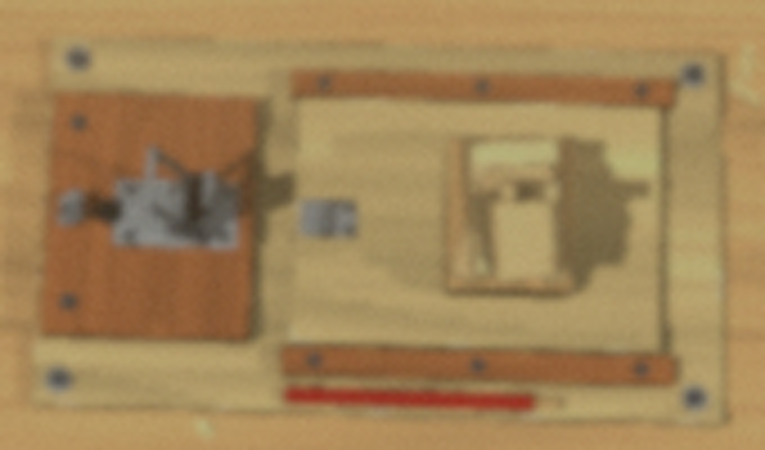

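View pics/scz.png

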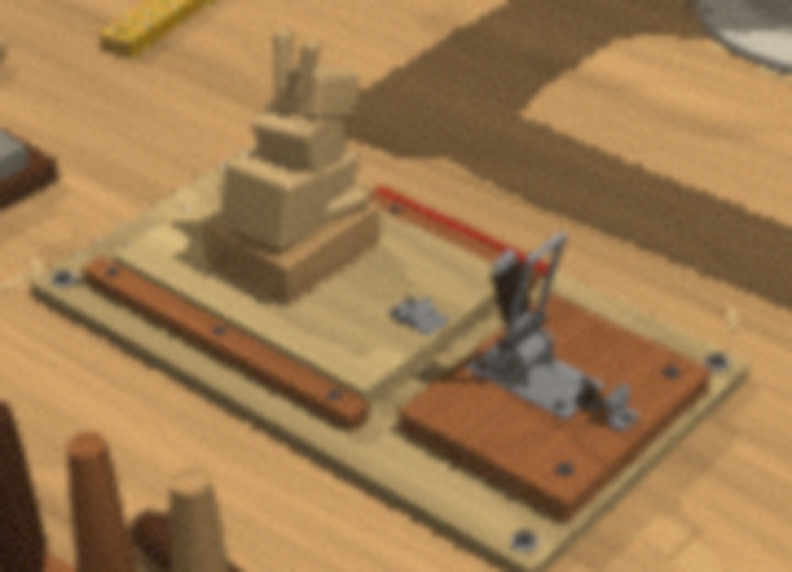

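```bash
cat > fit.py <<'E'
from h import *
from scipy.optimize import least_squares
mt,ms=arm.camera_model('top'),arm.camera_model('scene')
Z=.012
tp=np.array([[48,40],[722,52],[726,424],[34,405]])/4.5+[200,155]-.5*(1-1/4.5)
to=np.array([[-.13,.115,Z],[.285,.115,Z],[.285,-.115,Z],[-.13,-.115,Z]])
sp=np.array([[32,285],[748,372],[568,521],[402,424],[708,383]])/4.4+[170,150]-.4
so=np.array([[.285,.115,Z],[-.13,-.115,Z],[-.125,.075,.012],[0,.075,.03],[-.125,-.075,.03]])
so[2]=[-.125,.075,.012]
def W(p,o): 
    c,s=np.cos(p[3]),np.sin(p[3]); Rz=np.array([[c,-s,0],[s,c,0],[0,0,1]]); return o@Rz.T+p[:3]
def f(p):
    return np.concatenate([(px('top',W(p,to),mt)-tp).ravel(),(px('scene',W(p,so),ms)-sp).ravel(),[(p[2]-.003)/.002]])
if __name__=='__main__':
    r=least_squares(f,[.5,.05,.003,-1.57],loss='soft_l1')
    print(r.x,np.degrees(r.x[3])); print(f(r.x).round(1))
    p=r.x
    c,s=np.cos(p[3]),np.sin(p[3]);Rz=np.array([[c,-s,0],[s,c,0],[0,0,1]])
    q=np.array([[291,160],[290,225],[288,300],[357,218],[302,218],[661,225]])/4.5+[200,155]-.4
    print('board pts in fixture',(( atz('top',q,p[2]+.030,mt)-p[:3])@Rz).round(4))
    q=np.array([[370,392],[490,305]])/4.4+[170,150]-.4
    print('board scene edge in fixture',(( atz('scene',q,p[2]+.030,ms)-p[:3])@Rz).round(4))
E
python3 fit.py
```

```text
[ 0.56149504  0.0559982  -0.00222878 -1.58918483] -91.05358336009907
[ 1.  -0.4 -0.8  0.2 -0.6 -0.2 -0.6  0.2 -1.1  0.2  0.5 -1.6 -0.2  2.
 -1.3 -2.4  0.9 -2.5 -2.6]
board pts in fixture [[ 0.0222  0.0362  0.03  ]
 [ 0.0228 -0.0039  0.03  ]
 [ 0.0231 -0.0496  0.03  ]
 [ 0.063   0.0013  0.03  ]
 [ 0.0299  0.0006  0.03  ]
 [ 0.2457  0.0014  0.03  ]]
board scene edge in fixture [[ 0.0248  0.0701  0.03  ]
 [ 0.0206 -0.0424  0.03  ]]
```

arm_command(steps=[{"tx":-3.6,"ty":-2.4,"tz":-0.8},{"tx":-3.6,"ty":-2.4,"tz":-0.8},{"tx":-3.6,"ty":-2.4,"tz":-0.8},{"tx":-3.6,"ty":-2.4,"tz":-0.8},{"tx":-3.6,"ty":-2.4,"tz":-0.8},{"tx":-3.6,"ty":-2.4,"tz":-0.8},{"tx":-3.6,"ty":-2.4,"tz":-0.8},{"tx":-3.6,"ty":-2.4,"tz":-0.8},{"tx":-3.6,"ty":-2.4,"tz":-0.8},{"tx":-3.6,"ty":-2.4,"tz":-0.8}])

```text
validation failed for argument at $.st...
```

arm_command(steps=[{"hand":-1,"tx":-3.6,"ty":-2.4,"tz":-0.8,"rx":0,"ry":0,"rz":0},{"hand":-1,"tx":-3.6,"ty":-2.4,"tz":-0.8,"rx":0,"ry":0,"rz":0}])

```text
time: 1.15
ee_pos: [0.2455, 0.5538, 0.2644]
tcp_rot: [-0.463, -3.106, 0.001]
force: [1.5, -0.1, 0.3]
opening: 0.0916
```

arm_command(steps=[{"hand":-1,"tx":-3.6,"ty":-2.4,"tz":-0.8,"rx":0,"ry":0,"rz":0},{"hand":-1,"tx":-3.6,"ty":-2.4,"tz":-0.8,"rx":0,"ry":0,"rz":0},{"hand":-1,"tx":-3.6,"ty":-2.4,"tz":-0.8,"rx":0,"ry":0,"rz":0},{"hand":-1,"tx":-3.6,"ty":-2.4,"tz":-0.8,"rx":0,"ry":0,"rz":0},{"hand":-1,"tx":-3.6,"ty":-2.4,"tz":-0.8,"rx":0,"ry":0,"rz":0.1},{"hand":-1,"tx":-3.6,"ty":-2.4,"tz":-0.8,"rx":0,"ry":0,"rz":0.1},{"hand":-1,"tx":-3.6,"ty":-2.4,"tz":-0.8,"rx":0,"ry":0,"rz":0.1},{"hand":-1,"tx":-3.6,"ty":-2.4,"tz":-0.8,"rx":0,"ry":0,"rz":0.1}])

```text
time: 1.95
ee_pos: [0.4442, 0.2699, 0.3293]
tcp_rot: [1.083, 2.948, 0.001]
force: [0.3, 0.7, -0.5]
opening: 0.0919
```

```bash
python3 - <<'E'
from h import *
print(arm.get_obs()['joint_positions'].round(2))
m=arm.camera_model('wrist'); print(px('wrist',[[.56,.15,.03],[.56,.05,.03],[.56,-.2,.03]],m).round())
im=arm.get_image('wrist'); cv2.imwrite('pics/w1.png',im[:,:,::-1])
E
```

```text
[-0.4   0.17 -0.22  1.78  0.04  1.19  0.23]
[[271. 280.]
 [225. 314.]
 [141. 372.]]
```

View pics/w1.png

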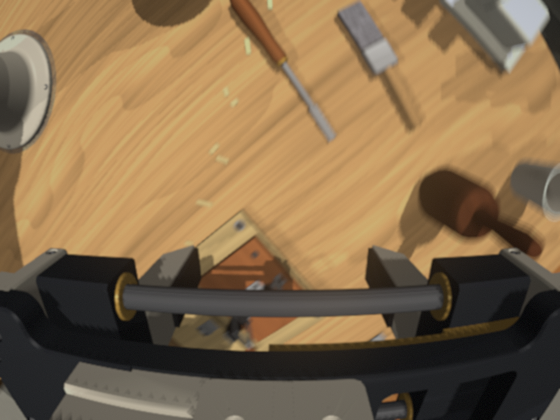

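```bash
cat > plan.py <<'E'
import sys,json
from h import *
# python plan.py x y z yawdeg n : constant tool-frame rows
def plan(x,y,z,yaw,n,hand=-1):
    o=arm.get_obs(); p=o['ee_pos']; Rr=R.from_rotvec(o['tcp_rot']); 
    a=np.radians(yaw); Rt=R.from_matrix(np.array([[np.cos(a),np.sin(a),0],[np.sin(a),-np.cos(a),0],[0,0,-1]]))
    dr=(Rr.inv()*Rt).as_rotvec()/n
    d=(np.array([x,y,z])-p)/n; print('dr',dr.round(3),'n',n,'d/step cm',(d*100).round(2))
    for i in range(n):
        t=Rr.inv().apply(d)*100; print(t.round(1)); Rr=Rr*R.from_rotvec(dr)
    print('end',p+d*n)
if __name__=='__main__':
    a=[float(v) for v in sys.argv[1:]]; plan(*a[:4],int(a[4]))
E
python3 plan.py .556 -.24 .33 90 11
```

```text
dr [0.    0.    0.077] n 11 d/step cm [ 0.98 -4.56 -0.  ]
[-3.7 -2.8  0. ]
[-3.9 -2.5  0. ]
[-4.1 -2.2  0. ]
[-4.3 -1.9  0. ]
[-4.4 -1.5  0. ]
[-4.5 -1.2  0. ]
[-4.6 -0.8  0. ]
[-4.6 -0.5  0. ]
[-4.7 -0.1  0. ]
[-4.7  0.3  0. ]
[-4.6  0.6  0. ]
end [ 0.556 -0.24   0.33 ]
```

arm_command(steps=[{"hand":-1,"tx":-3.7,"ty":-2.8,"tz":0,"rx":0,"ry":0,"rz":0.077},{"hand":-1,"tx":-3.9,"ty":-2.5,"tz":0,"rx":0,"ry":0,"rz":0.077},{"hand":-1,"tx":-4.1,"ty":-2.2,"tz":0,"rx":0,"ry":0,"rz":0.077},{"hand":-1,"tx":-4.3,"ty":-1.9,"tz":0,"rx":0,"ry":0,"rz":0.077},{"hand":-1,"tx":-4.4,"ty":-1.5,"tz":0,"rx":0,"ry":0,"rz":0.077},{"hand":-1,"tx":-4.5,"ty":-1.2,"tz":0,"rx":0,"ry":0,"rz":0.077},{"hand":-1,"tx":-4.6,"ty":-0.8,"tz":0,"rx":0,"ry":0,"rz":0.077},{"hand":-1,"tx":-4.6,"ty":-0.5,"tz":0,"rx":0,"ry":0,"rz":0.077},{"hand":-1,"tx":-4.7,"ty":-0.1,"tz":0,"rx":0,"ry":0,"rz":0.077},{"hand":-1,"tx":-4.7,"ty":0.3,"tz":0,"rx":0,"ry":0,"rz":0.077},{"hand":-1,"tx":-4.6,"ty":0.6,"tz":0,"rx":0,"ry":0,"rz":0.077}])

```text
time: 3.1
ee_pos: [0.5602, -0.2294, 0.3289]
tcp_rot: [2.197, 2.245, 0.001]
force: [0.2, 0.3, 0.3]
opening: 0.0919
```

```bash
python3 - <<'E'
from h import *
m=arm.camera_model('wrist'); im=arm.get_image('wrist'); cv2.imwrite('pics/w2.png',im[:,:,::-1])
import pickle; pickle.dump(m,open('w2.pkl','wb'))
print(arm.get_obs()['joint_positions'].round(2))
E
```

```text
[ 0.17  0.33  0.24  1.59 -0.07  1.23  0.43]
```

View pics/w2.png

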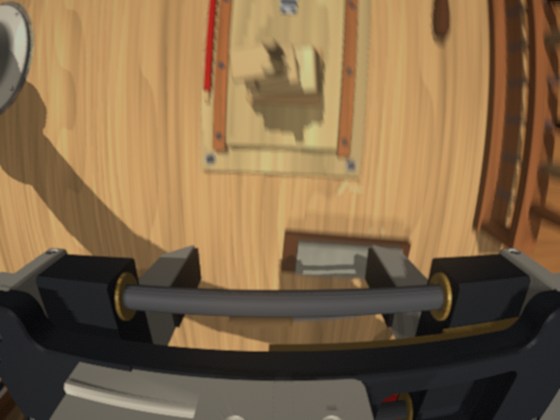

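```bash
python3 - <<'E'
from h import *
import pickle
m=pickle.load(open('w2.pkl','rb'))
for z in (.012,.016): print(atz('wrist',[[205,173],[359,173]],z,m).round(4))
print('board end',atz('wrist',[[230,149],[338,152],[285,151]],.032,m).round(4))
print('screws',atz('wrist',[[210,159],[351,166]],.014,m).round(4))
print('stone',atz('wrist',[[287,231],[410,240],[287,268]],.03,m).round(4))
q=atz('top',[[393,135],[417,135],[417,205],[391,205]],.035); print(q.round(3))
im=cv2.imread('pics/w2.png'); c=cv2.resize(im[0:240,180:420],None,fx=2.5,fy=2.5,interpolation=3);cv2.imwrite('pics/w2z.png',c)
E
```

```text
[[ 0.4501 -0.2344  0.012 ]
 [ 0.6715 -0.2297  0.012 ]]
[[ 0.451  -0.2336  0.016 ]
 [ 0.6705 -0.229   0.016 ]]
board end [[ 0.4903 -0.1976  0.032 ]
 [ 0.6355 -0.1985  0.032 ]
 [ 0.5642 -0.1994  0.032 ]]
screws [[ 0.4584 -0.2138  0.014 ]
 [ 0.6586 -0.2197  0.014 ]]
stone [[ 0.5697 -0.3134  0.03  ]
 [ 0.7577 -0.3258  0.03  ]
 [ 0.5712 -0.3725  0.03  ]]
[[ 0.754 -0.322  0.035]
 [ 0.755 -0.388  0.035]
 [ 0.557 -0.377  0.035]
 [ 0.557 -0.308  0.035]]
```

View pics/w2z.png

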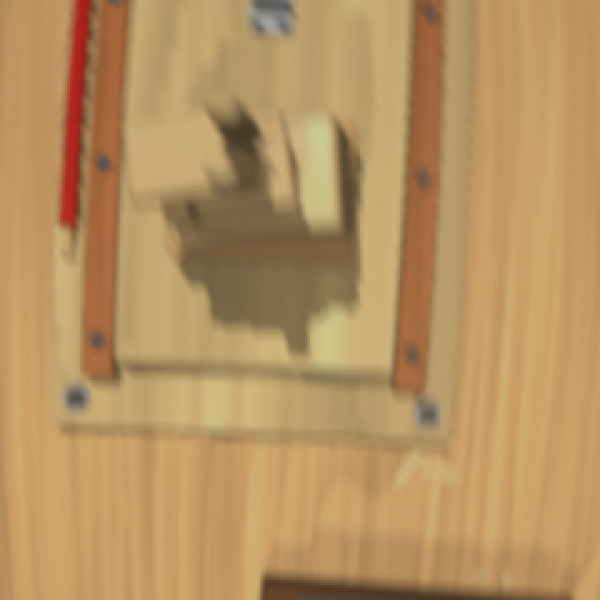

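```bash
python3 plan.py .525 -.275 .30 179.5 11
```

```text
dr [-0.     0.001 -0.141] n 11 d/step cm [-0.31 -0.33 -0.26]
[-0.3 -0.3  0.3]
[-0.3 -0.4  0.3]
[-0.2 -0.4  0.3]
[-0.2 -0.4  0.3]
[-0.1 -0.4  0.3]
[-0.  -0.5  0.3]
[ 0.  -0.5  0.3]
[ 0.1 -0.4  0.3]
[ 0.1 -0.4  0.3]
[ 0.2 -0.4  0.3]
[ 0.3 -0.4  0.3]
end [ 0.525 -0.275  0.3  ]
```

arm_command(steps=[{"hand":-1,"tx":-0.3,"ty":-0.3,"tz":0.3,"rx":0,"ry":0,"rz":-0.141},{"hand":-1,"tx":-0.3,"ty":-0.4,"tz":0.3,"rx":0,"ry":0,"rz":-0.141},{"hand":-1,"tx":-0.2,"ty":-0.4,"tz":0.3,"rx":0,"ry":0,"rz":-0.141},{"hand":-1,"tx":-0.2,"ty":-0.4,"tz":0.3,"rx":0,"ry":0,"rz":-0.141},{"hand":-1,"tx":-0.1,"ty":-0.4,"tz":0.3,"rx":0,"ry":0,"rz":-0.141},{"hand":-1,"tx":0,"ty":-0.5,"tz":0.3,"rx":0,"ry":0,"rz":-0.141},{"hand":-1,"tx":0,"ty":-0.5,"tz":0.3,"rx":0,"ry":0,"rz":-0.141},{"hand":-1,"tx":0.1,"ty":-0.4,"tz":0.3,"rx":0,"ry":0,"rz":-0.141},{"hand":-1,"tx":0.1,"ty":-0.4,"tz":0.3,"rx":0,"ry":0,"rz":-0.141},{"hand":-1,"tx":0.2,"ty":-0.4,"tz":0.3,"rx":0,"ry":0,"rz":-0.141},{"hand":-1,"tx":0.3,"ty":-0.4,"tz":0.3,"rx":0,"ry":0,"rz":-0.141},{"hand":-1,"tx":0,"ty":0,"tz":0,"rx":0,"ry":0,"rz":0}])

```text
time: 4.35
ee_pos: [0.525, -0.2645, 0.2953]
tcp_rot: [0.008, -3.141, -0.0]
force: [0.4, 0.1, 0.3]
opening: 0.092
```

arm_command(steps=[{"hand":-1,"tx":0,"ty":-0.8,"tz":2,"rx":0,"ry":0,"rz":0},{"hand":-1,"tx":0,"ty":0,"tz":4.5,"rx":0,"ry":0,"rz":0},{"hand":-1,"tx":0,"ty":0,"tz":4.5,"rx":0,"ry":0,"rz":0},{"hand":-1,"tx":0,"ty":0,"tz":4.5,"rx":0,"ry":0,"rz":0},{"hand":-1,"tx":0,"ty":0,"tz":4,"rx":0,"ry":0,"rz":0},{"hand":-1,"tx":0,"ty":0,"tz":2.5,"rx":0,"ry":0,"rz":0},{"hand":-1,"tx":0,"ty":0,"tz":0,"rx":0,"ry":0,"rz":0}])

```text
time: 5.05
ee_pos: [0.523, -0.2702, 0.0718]
tcp_rot: [0.003, -3.135, -0.006]
force: [-0.9, 0.2, 0.1]
opening: 0.0919
```

```bash
python3 - <<'E'
from h import *
im=arm.get_image('top'); zoom('top',im,200,155,200,140,4,'pics/topz2.png')
im2=arm.get_image('scene'); zoom('scene',im2,130,110,220,170,3.6,'pics/scz2.png')
E
```

```text
(no output)
```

View pics/topz2.png

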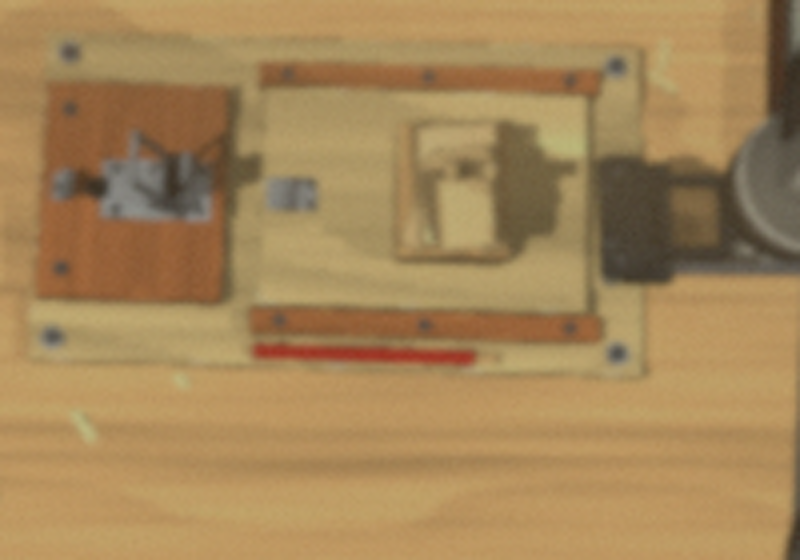

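View pics/scz2.png

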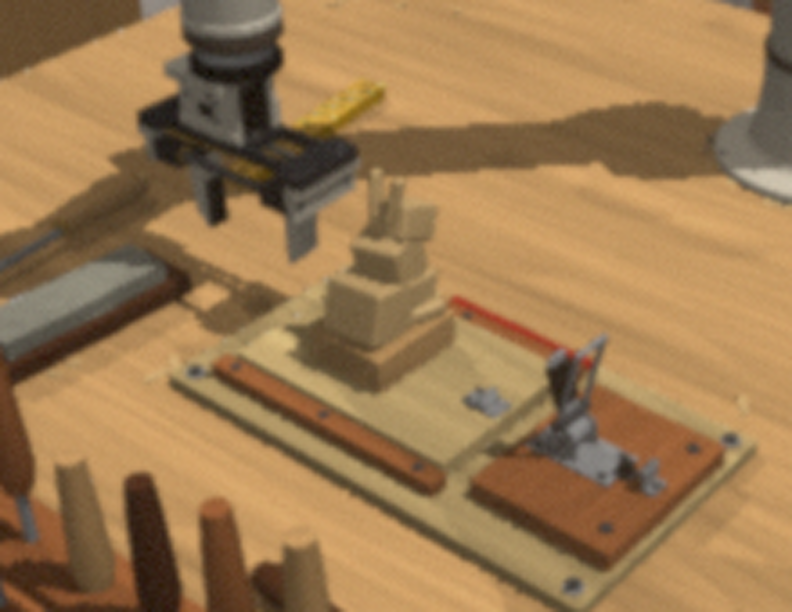

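arm_command(steps=[{"hand":-1,"tx":0,"ty":0,"tz":1.5,"rx":0,"ry":0,"rz":0},{"hand":-1,"tx":0,"ty":0,"tz":1.5,"rx":0,"ry":0,"rz":0},{"hand":-1,"tx":0,"ty":0,"tz":0,"rx":0,"ry":0,"rz":0}])

```text
time: 5.45
ee_pos: [0.5244, -0.2716, 0.0441]
tcp_rot: [0.006, -3.139, -0.002]
force: [-0.2, 0.7, -1.2]
opening: 0.0924
```

```bash
python3 - <<'E'
from h import *
o=arm.get_obs();print(o['ee_pos'],o['tcp_rot'],o['force'])
im2=arm.get_image('scene'); zoom('scene',im2,130,110,220,170,3.6,'pics/scz3.png')
E
```

```text
[ 0.52442796 -0.27164552  0.04405605] [ 6.05907423e-03 -3.13909209e+00 -1.96215039e-03] [-0.22401183  0.65340625 -1.15968937]
```

View pics/scz3.png

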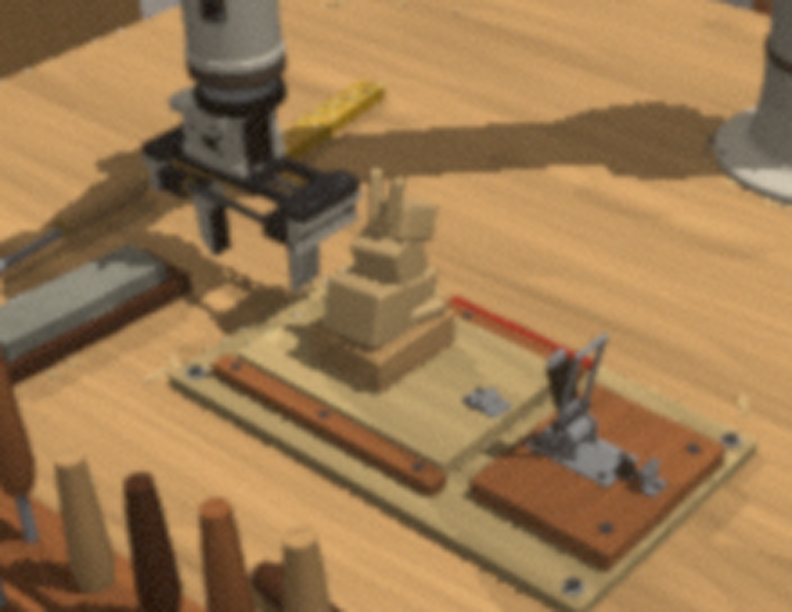

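arm_command(steps=[{"hand":-1,"tx":0,"ty":0.3,"tz":0,"rx":0,"ry":0,"rz":0},{"hand":-1,"tx":0,"ty":0.3,"tz":0,"rx":0,"ry":0,"rz":0},{"hand":-1,"tx":0,"ty":0.3,"tz":0,"rx":0,"ry":0,"rz":0},{"hand":-1,"tx":0,"ty":0.3,"tz":0,"rx":0,"ry":0,"rz":0},{"hand":-1,"tx":0,"ty":0.2,"tz":0,"rx":0,"ry":0,"rz":0},{"hand":-1,"tx":0,"ty":0.2,"tz":0,"rx":0,"ry":0,"rz":0}])

```text
time: 6.1
ee_pos: [0.5257, -0.256, 0.0458]
tcp_rot: [-0.007, 3.141, -0.0]
force: [-0.2, 0.1, -0.3]
opening: 0.0918
```

```bash
python3 - <<'E'
from h import *
o=arm.get_obs();print(o['ee_pos'],o['tcp_rot'],o['force'])
im2=arm.get_image('scene'); zoom('scene',im2,130,110,220,170,3.6,'pics/scz4.png')
im2=arm.get_image('top'); zoom('top',im2,200,155,200,140,4,'pics/tz4.png')
E
```

```text
[ 0.52568946 -0.25603097  0.04584584] [-7.02297735e-03  3.14140862e+00 -5.69999983e-05] [-0.16667564  0.09133841 -0.25101577]
```

View pics/tz4.png

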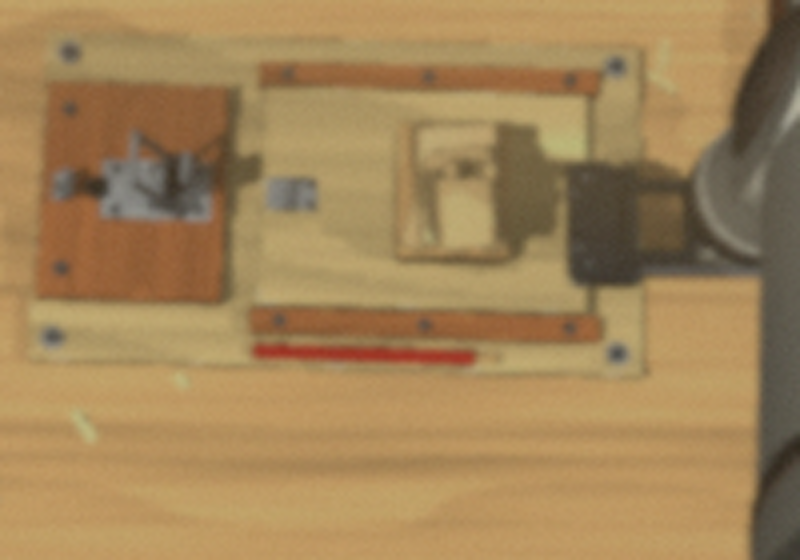

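arm_command(steps=[{"hand":-1,"tx":0,"ty":0.2,"tz":0,"rx":0,"ry":0,"rz":0},{"hand":-1,"tx":0,"ty":0.2,"tz":0,"rx":0,"ry":0,"rz":0},{"hand":-1,"tx":0,"ty":0.2,"tz":0,"rx":0,"ry":0,"rz":0}])

```text
time: 6.5
ee_pos: [0.5255, -0.2502, 0.0457]
tcp_rot: [0.006, -3.142, -0.0]
force: [0.3, 0.0, -0.8]
opening: 0.0919
```

arm_command(steps=[{"hand":-1,"tx":0,"ty":0.2,"tz":0,"rx":0,"ry":0,"rz":0},{"hand":-1,"tx":0,"ty":0.2,"tz":0,"rx":0,"ry":0,"rz":0}])

```text
time: 6.7
ee_pos: [0.5255, -0.2461, 0.0457]
tcp_rot: [0.007, -3.142, -0.0]
force: [-0.0, -0.3, -0.3]
opening: 0.0917
```

```bash
python3 - <<'E'
from h import *
im2=arm.get_image('scene'); zoom('scene',im2,170,130,120,100,6,'pics/scz5.png')
E
```

```text
(no output)
```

View pics/scz5.png

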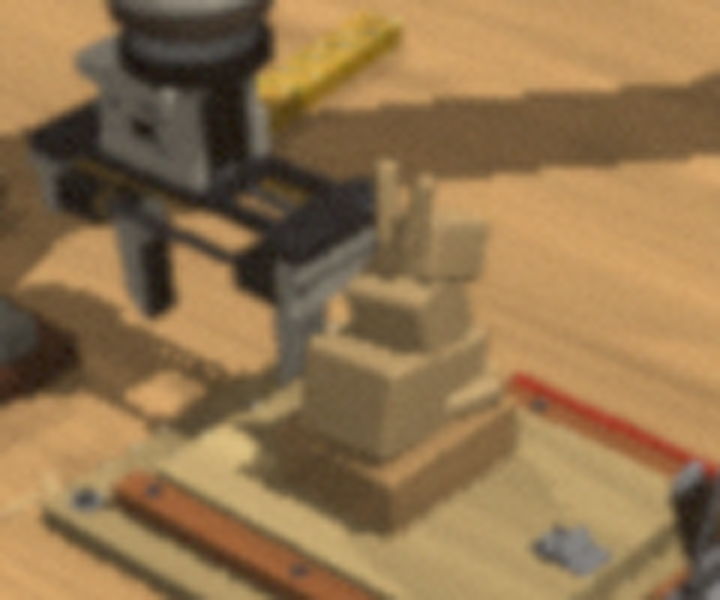

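arm_command(steps=[{"hand":-1,"tx":0,"ty":0.2,"tz":0,"rx":0,"ry":0,"rz":0},{"hand":-1,"tx":0,"ty":0.2,"tz":0,"rx":0,"ry":0,"rz":0}])

```text
time: 6.95
ee_pos: [0.5255, -0.2439, 0.046]
tcp_rot: [-0.005, 3.141, -0.003]
force: [-1.1, -3.6, 1.0]
opening: 0.0915
```

arm_command(steps=[{"hand":-1,"tx":0,"ty":0.2,"tz":0,"rx":0,"ry":0,"rz":0},{"hand":-1,"tx":0,"ty":0.2,"tz":0,"rx":0,"ry":0,"rz":0},{"hand":-1,"tx":0,"ty":0.2,"tz":0,"rx":0,"ry":0,"rz":0}])

```text
time: 7.25
ee_pos: [0.5254, -0.2369, 0.0459]
tcp_rot: [-0.006, 3.141, -0.001]
force: [-1.6, -5.0, 1.4]
opening: 0.0918
```

```bash
python3 - <<'E'
from h import *
im2=arm.get_image('scene'); zoom('scene',im2,170,130,120,100,6,'pics/scz6.png')
im2=arm.get_image('top'); zoom('top',im2,200,155,200,140,4,'pics/tz6.png')
E
```

```text
(no output)
```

View pics/scz6.png

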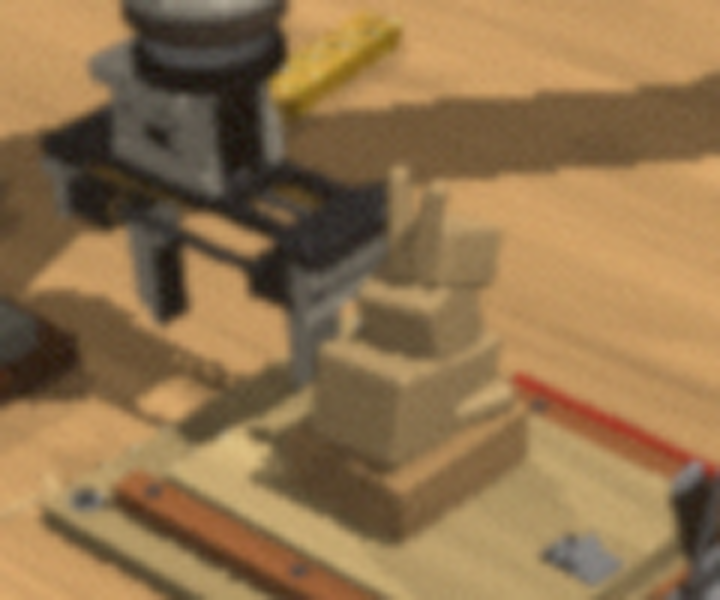

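View pics/tz6.png

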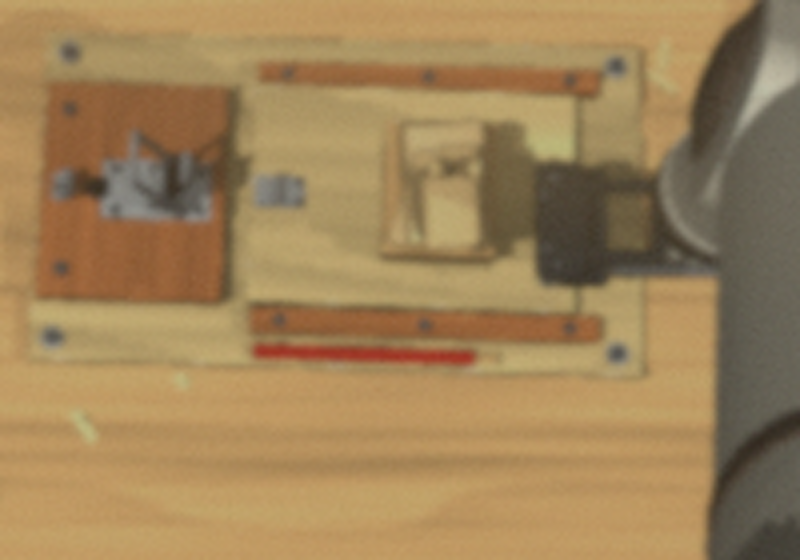

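arm_command(steps=[{"hand":-1,"tx":0,"ty":0.2,"tz":0,"rx":0,"ry":0,"rz":0},{"hand":-1,"tx":0,"ty":0.2,"tz":0,"rx":0,"ry":0,"rz":0},{"hand":-1,"tx":0,"ty":0.2,"tz":0,"rx":0,"ry":0,"rz":0},{"hand":-1,"tx":0,"ty":0.1,"tz":0,"rx":0,"ry":0,"rz":0}])

```text
time: 7.75
ee_pos: [0.5255, -0.2292, 0.0458]
tcp_rot: [-0.007, 3.141, -0.0]
force: [-0.3, -4.3, 2.2]
opening: 0.0916
```

arm_command(steps=[{"hand":-1,"tx":0,"ty":0.1,"tz":0,"rx":0,"ry":0,"rz":0},{"hand":-1,"tx":0,"ty":0.1,"tz":0,"rx":0,"ry":0,"rz":0}])

```text
time: 7.95
ee_pos: [0.5255, -0.2274, 0.0458]
tcp_rot: [-0.007, 3.141, -0.0]
force: [-0.7, -5.5, 2.2]
opening: 0.0917
```

arm_command(steps=[{"hand":-1,"tx":0,"ty":0.1,"tz":0,"rx":0,"ry":0,"rz":0},{"hand":-1,"tx":0,"ty":0.1,"tz":0,"rx":0,"ry":0,"rz":0}])

```text
time: 8.15
ee_pos: [0.5255, -0.2255, 0.0458]
tcp_rot: [-0.006, 3.141, -0.0]
force: [-1.6, -4.7, 2.5]
opening: 0.0918
```

```bash
python3 - <<'E'
from h import *
im2=arm.get_image('top'); zoom('top',im2,200,165,120,90,6,'pics/tz7.png')
E
```

```text
(no output)
```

View pics/tz7.png

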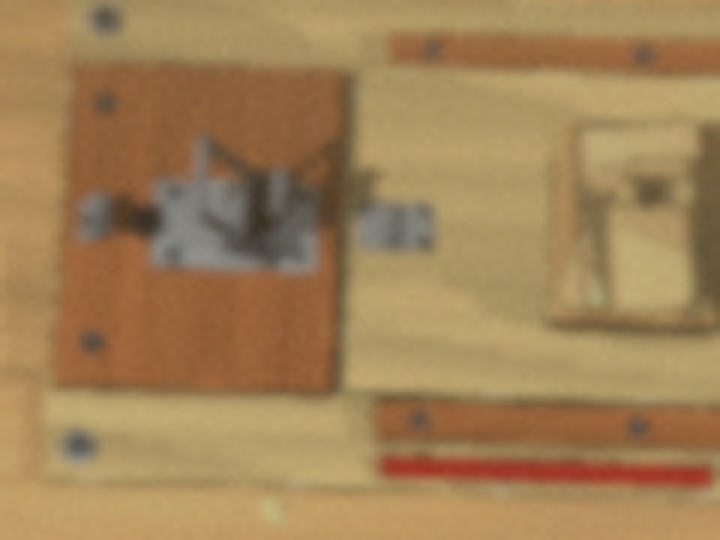

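arm_command(steps=[{"hand":-1,"tx":0,"ty":0.1,"tz":0,"rx":0,"ry":0,"rz":0},{"hand":-1,"tx":0,"ty":0.1,"tz":0,"rx":0,"ry":0,"rz":0}])

```text
time: 8.4
ee_pos: [0.5255, -0.2235, 0.0458]
tcp_rot: [-0.006, 3.141, -0.0]
force: [-1.2, -5.4, 2.3]
opening: 0.0916
```

arm_command(steps=[{"hand":-1,"tx":0,"ty":0.1,"tz":0,"rx":0,"ry":0,"rz":0}])

```text
time: 8.5
ee_pos: [0.5254, -0.2225, 0.0458]
tcp_rot: [-0.006, 3.142, -0.0]
force: [-0.7, -5.5, 1.9]
opening: 0.0917
```

arm_command(steps=[{"hand":-1,"tx":0,"ty":0.1,"tz":0,"rx":0,"ry":0,"rz":0}])

```text
time: 8.6
ee_pos: [0.5255, -0.2215, 0.0458]
tcp_rot: [-0.006, 3.141, -0.0]
force: [-1.3, -5.4, 2.6]
opening: 0.0916
```

arm_command(steps=[{"hand":-1,"tx":0,"ty":0.05,"tz":0,"rx":0,"ry":0,"rz":0}])

```text
time: 8.7
ee_pos: [0.5254, -0.2209, 0.0457]
tcp_rot: [0.007, -3.142, 0.0]
force: [-1.3, -4.5, 2.4]
opening: 0.0918
```

arm_command(steps=[{"hand":-1,"tx":0,"ty":0.1,"tz":0,"rx":0,"ry":0,"rz":0}])

```text
time: 8.8
ee_pos: [0.5254, -0.2201, 0.0458]
tcp_rot: [-0.006, 3.141, -0.001]
force: [-0.4, -6.3, 2.1]
opening: 0.0921
```

arm_command(steps=[{"hand":-1,"tx":0,"ty":0.05,"tz":0,"rx":0,"ry":0,"rz":0}])

```text
time: 8.9
ee_pos: [0.5254, -0.22, 0.0458]
tcp_rot: [-0.006, 3.141, -0.001]
force: [-1.0, -7.0, 1.4]
opening: 0.0917
```

arm_command(steps=[{"hand":-1,"tx":0,"ty":0.05,"tz":0,"rx":0,"ry":0,"rz":0}])

```text
time: 9.0
ee_pos: [0.5254, -0.2199, 0.0459]
tcp_rot: [-0.006, 3.141, -0.002]
force: [-0.9, -7.4, 1.1]
opening: 0.0918
```

arm_command(steps=[{"hand":-1,"tx":0,"ty":0.05,"tz":0,"rx":0,"ry":0,"rz":0}])

```text
time: 9.1
ee_pos: [0.5254, -0.2199, 0.0459]
tcp_rot: [-0.005, 3.141, -0.003]
force: [-1.2, -7.8, 1.1]
opening: 0.0916
```

arm_command(steps=[{"hand":-1,"tx":0,"ty":0.1,"tz":0,"rx":0,"ry":0,"rz":0},{"hand":-1,"tx":0,"ty":0.1,"tz":0,"rx":0,"ry":0,"rz":0},{"hand":-1,"tx":0,"ty":0.1,"tz":0,"rx":0,"ry":0,"rz":0}])

```text
time: 9.4
ee_pos: [0.5254, -0.2194, 0.0462]
tcp_rot: [-0.003, 3.14, -0.007]
force: [-1.2, -12.7, 1.9]
opening: 0.0913
```

```bash
python3 - <<'E'
from h import *
im2=arm.get_image('top'); zoom('top',im2,200,165,120,90,6,'pics/tz8.png')
E
```

```text
(no output)
```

View pics/tz8.png

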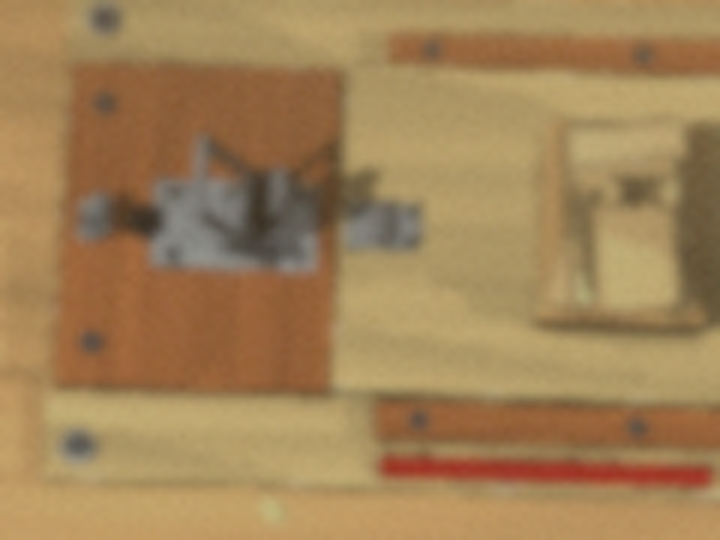

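arm_command(steps=[{"hand":-1,"tx":0,"ty":-0.5,"tz":0,"rx":0,"ry":0,"rz":0},{"hand":-1,"tx":0,"ty":-1,"tz":0,"rx":0,"ry":0,"rz":0},{"hand":-1,"tx":0,"ty":-1,"tz":0,"rx":0,"ry":0,"rz":0},{"hand":-1,"tx":0,"ty":0,"tz":-4,"rx":0,"ry":0,"rz":0},{"hand":-1,"tx":0,"ty":0,"tz":-4.5,"rx":0,"ry":0,"rz":0},{"hand":-1,"tx":0,"ty":0,"tz":-4.5,"rx":0,"ry":0,"rz":0},{"hand":-1,"tx":0,"ty":0,"tz":-4.5,"rx":0,"ry":0,"rz":0},{"hand":-1,"tx":0,"ty":0,"tz":-4.5,"rx":0,"ry":0,"rz":0},{"hand":-1,"tx":0,"ty":0,"tz":-4.5,"rx":0,"ry":0,"rz":0.1}])

```text
time: 10.35
ee_pos: [0.5252, -0.2398, 0.3123]
tcp_rot: [-0.151, -3.137, -0.002]
force: [0.4, -0.1, -0.7]
opening: 0.0916
```

```bash
python3 plan.py .54 -.11 .31 90 11
```

```text
dr [ 0.    -0.     0.134] n 11 d/step cm [ 0.13  1.18 -0.02]
[-0.   1.2  0. ]
[0.1 1.2 0. ]
[0.3 1.2 0. ]
[0.4 1.1 0. ]
[0.6 1.  0. ]
[0.7 0.9 0. ]
[0.8 0.8 0. ]
[0.9 0.7 0. ]
[1.  0.6 0. ]
[1.1 0.4 0. ]
[1.2 0.3 0. ]
end [ 0.54 -0.11  0.31]
```

Also close the hand.

arm_command(force=20, steps=[{"hand":1,"tx":0,"ty":1.2,"tz":0,"rx":0,"ry":0,"rz":0.132},{"hand":1,"tx":0.1,"ty":1.2,"tz":0,"rx":0,"ry":0,"rz":0.132},{"hand":1,"tx":0.3,"ty":1.2,"tz":0,"rx":0,"ry":0,"rz":0.132},{"hand":1,"tx":0.4,"ty":1.1,"tz":0,"rx":0,"ry":0,"rz":0.132},{"hand":1,"tx":0.6,"ty":1,"tz":0,"rx":0,"ry":0,"rz":0.132},{"hand":1,"tx":0.7,"ty":0.9,"tz":0,"rx":0,"ry":0,"rz":0.132},{"hand":1,"tx":0.8,"ty":0.8,"tz":0,"rx":0,"ry":0,"rz":0.132},{"hand":1,"tx":0.9,"ty":0.7,"tz":0,"rx":0,"ry":0,"rz":0.132},{"hand":1,"tx":1,"ty":0.6,"tz":0,"rx":0,"ry":0,"rz":0.132},{"hand":1,"tx":1.1,"ty":0.4,"tz":0,"rx":0,"ry":0,"rz":0.132},{"hand":1,"tx":1.2,"ty":0.3,"tz":0,"rx":0,"ry":0,"rz":0.132},{"hand":1,"tx":0,"ty":0,"tz":0,"rx":0,"ry":0,"rz":0}])

```text
time: 11.55
ee_pos: [0.5394, -0.1088, 0.3102]
tcp_rot: [-2.191, -2.248, -0.001]
force: [0.1, 0.2, -0.0]
opening: 0.0018
```

```bash
python3 - <<'E'
from h import *
import pickle
m=arm.camera_model('wrist'); im=arm.get_image('wrist'); cv2.imwrite('pics/w3.png',im[:,:,::-1])
pickle.dump(m,open('w3.pkl','wb')); print(m['T'][:3,3])
zoom('w',im,160,60,260,195,3,'pics/w3z.png')
E
```

```text
[ 0.53871575 -0.03048754  0.44628512]
```

View pics/w3.png

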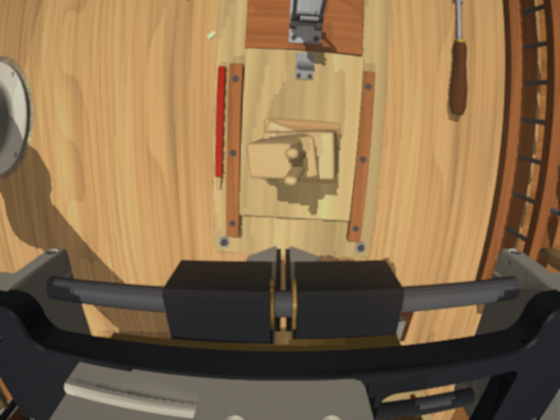

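View pics/w3z.png

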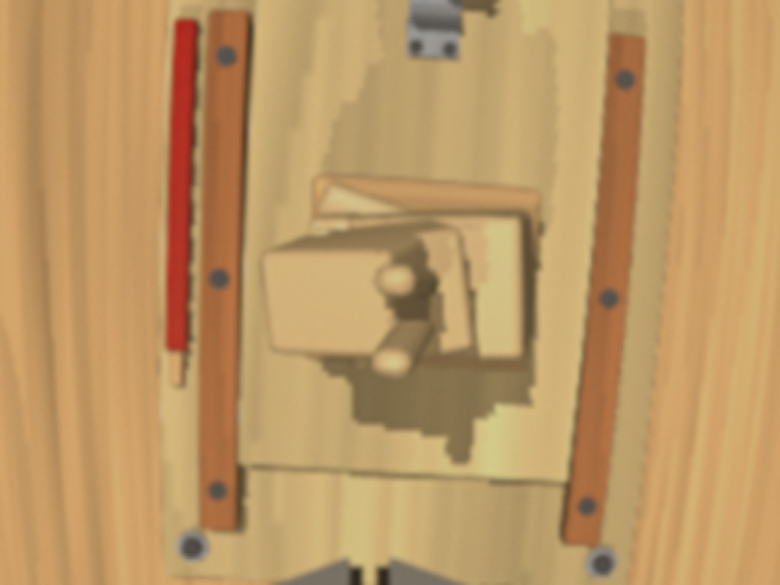

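arm_command(steps=[{"hand":1,"tx":4.5,"ty":0,"tz":0,"rx":0,"ry":0,"rz":0},{"hand":1,"tx":4.5,"ty":0,"tz":0,"rx":0,"ry":0,"rz":0},{"hand":1,"tx":0,"ty":0,"tz":0,"rx":0,"ry":0,"rz":0},{"hand":1,"tx":0,"ty":0,"tz":0,"rx":0,"ry":0,"rz":0}])

```text
time: 12.0
ee_pos: [0.5371, -0.0211, 0.3106]
tcp_rot: [-2.19, -2.253, 0.001]
force: [-0.6, -1.2, -0.1]
opening: 0.0006
```

```bash
python3 - <<'E'
from h import *
import pickle
m=arm.camera_model('wrist'); im=arm.get_image('wrist'); cv2.imwrite('pics/w4.png',im[:,:,::-1])
pickle.dump(m,open('w4.pkl','wb')); print(m['T'][:3,3])
zoom('w',im,180,0,260,200,3,'pics/w4z.png')
E
```

```text
[0.53616373 0.05753105 0.44646643]
```

View pics/w4z.png

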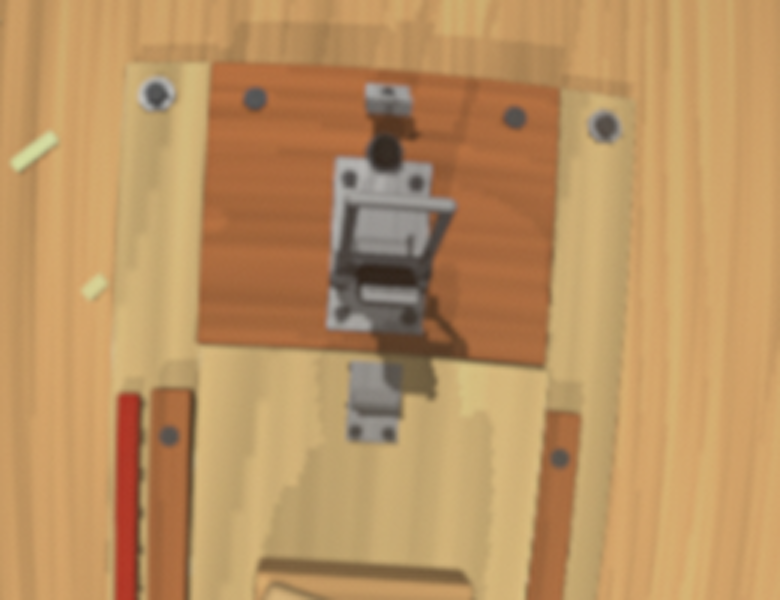

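```bash
python3 - <<'E'
from h import *
import pickle
m=pickle.load(open('w4.pkl','rb'))
g=lambda l:np.array(l)/3+[180,0]-.33
for z0 in (0,.004): 
  print(z0,'stopface',atz('wrist',g([[198,343],[545,366]]),.030+z0,m).round(4).tolist(),'plate',atz('wrist',g([[128,63],[632,90]]),.012+z0,m).round(4).tolist(),'back',atz('wrist',g([[210,62],[560,88]]),.03+z0,m).round(4).tolist())
print('bar',atz('wrist',g([[345,200],[455,207]]),.133,m).round(4),atz('wrist',g([[345,200],[455,207]]),.128,m).round(4))
print('levertop',atz('wrist',g([[390,274],[390,295]]),.11,m).round(4))
print('keeper',atz('wrist',g([[372,416],[374,364]]),.034,m).round(4))
print('catch',atz('wrist',g([[388,113],[388,88]]),.05,m).round(4), 'buffer',atz('wrist',g([[385,153]]),.05,m).round(4))
E
```

```text
0 stopface [[0.4892, 0.0573, 0.03], [0.6377, 0.0533, 0.03]] plate [[0.4521, 0.1871, 0.012], [0.6792, 0.1867, 0.012]] back [[0.4909, 0.1812, 0.03], [0.6404, 0.1778, 0.03]]
0.004 stopface [[0.4896, 0.0573, 0.034], [0.6367, 0.0534, 0.034]] plate [[0.4529, 0.1859, 0.016], [0.6779, 0.1855, 0.016]] back [[0.4913, 0.18, 0.034], [0.6394, 0.1766, 0.034]]
bar [[0.5461 0.1046 0.133 ]
 [0.5811 0.1042 0.133 ]] [[0.5463 0.1054 0.128 ]
 [0.5818 0.105  0.128 ]]
levertop [[0.5629 0.0829 0.11  ]
 [0.5631 0.0756 0.11  ]]
keeper [[0.5635 0.028  0.034 ]
 [0.5635 0.0501 0.034 ]]
catch [[0.565  0.1546 0.05  ]
 [0.5647 0.1655 0.05  ]] buffer [[0.5642 0.1375 0.05  ]]
```

arm_command(steps=[{"hand":1,"tx":4,"ty":0.8,"tz":0,"rx":0,"ry":0,"rz":0.05},{"hand":1,"tx":4,"ty":0.8,"tz":0,"rx":0,"ry":0,"rz":0},{"hand":1,"tx":4,"ty":0.7,"tz":0,"rx":0,"ry":0,"rz":0},{"hand":1,"tx":4,"ty":0.7,"tz":0,"rx":0,"ry":0,"rz":0},{"hand":1,"tx":0,"ty":0,"tz":0,"rx":0,"ry":0,"rz":0},{"hand":1,"tx":0,"ty":0,"tz":0,"rx":0,"ry":0,"rz":0}])

```text
time: 12.65
ee_pos: [0.5699, 0.1369, 0.3102]
tcp_rot: [2.25, 2.192, -0.002]
force: [1.4, -1.1, 0.1]
opening: 0.0007
```

arm_command(steps=[{"hand":1,"tx":0.3,"ty":-0.5,"tz":4,"rx":0,"ry":0,"rz":0},{"hand":1,"tx":0,"ty":0,"tz":4.5,"rx":0,"ry":0,"rz":0},{"hand":1,"tx":0,"ty":0,"tz":4.5,"rx":0,"ry":0,"rz":0},{"hand":1,"tx":0,"ty":0,"tz":3,"rx":0,"ry":0,"rz":0},{"hand":1,"tx":0,"ty":0,"tz":1.2,"rx":0,"ry":0,"rz":0},{"hand":1,"tx":0,"ty":0,"tz":0,"rx":0,"ry":0,"rz":0},{"hand":1,"tx":0,"ty":0,"tz":0,"rx":0,"ry":0,"rz":0}])

```text
time: 13.35
ee_pos: [0.5659, 0.1402, 0.1402]
tcp_rot: [2.252, 2.189, 0.002]
force: [0.2, 1.5, 0.7]
opening: 0.0009
```

```bash
python3 - <<'E'
from h import *
im2=arm.get_image('scene'); zoom('scene',im2,210,140,150,120,5,'pics/scz8.png')
E
```

```text
(no output)
```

View pics/scz8.png

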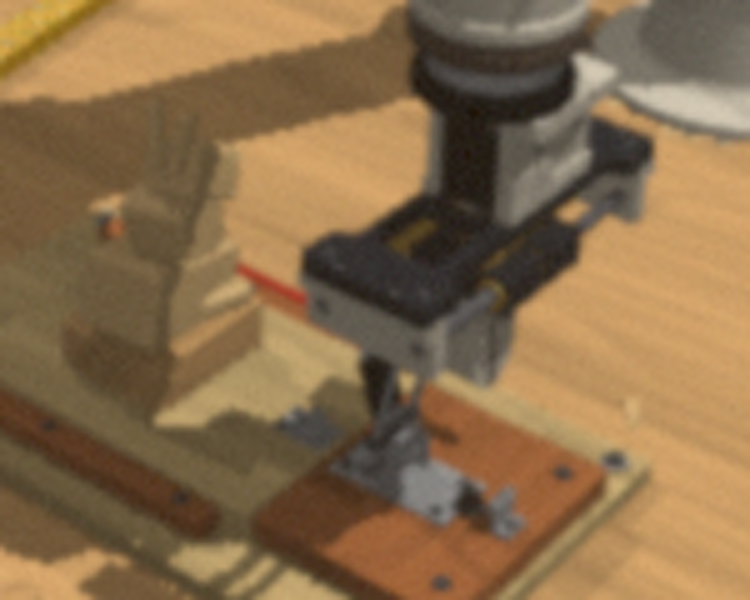

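arm_command(steps=[{"hand":1,"tx":-1,"ty":0,"tz":0.2,"rx":0,"ry":0,"rz":0},{"hand":1,"tx":-1,"ty":0,"tz":0,"rx":0,"ry":0,"rz":0},{"hand":1,"tx":-0.8,"ty":0,"tz":0,"rx":0,"ry":0,"rz":0},{"hand":1,"tx":-0.8,"ty":0,"tz":0,"rx":0,"ry":0,"rz":0},{"hand":1,"tx":-0.8,"ty":0,"tz":0,"rx":0,"ry":0,"rz":0}])

```text
time: 13.9
ee_pos: [0.5634, 0.0963, 0.137]
tcp_rot: [2.252, 2.191, 0.0]
force: [-0.1, -0.3, -0.8]
opening: 0.0004
```

```bash
python3 - <<'E'
from h import *
im2=arm.get_image('scene'); zoom('scene',im2,210,140,150,120,5,'pics/scz9.png')
E
```

```text
(no output)
```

View pics/scz9.png

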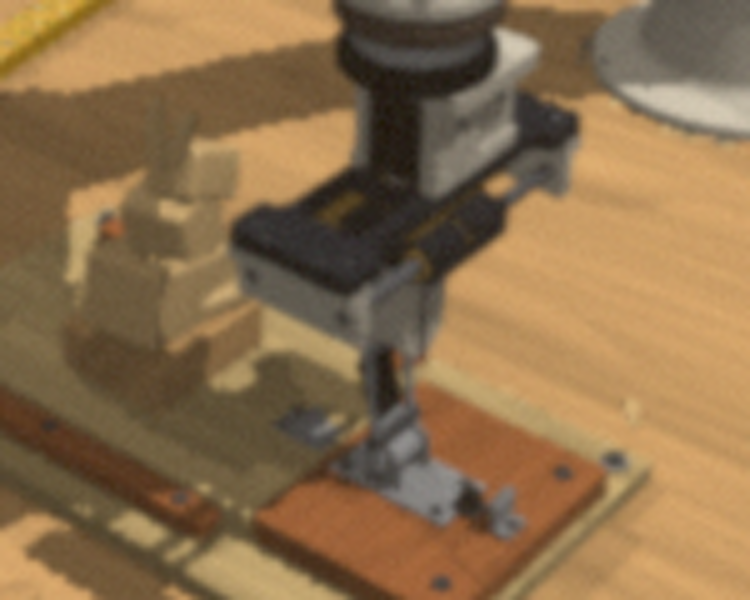

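arm_command(steps=[{"hand":1,"tx":-0.8,"ty":0,"tz":0,"rx":0,"ry":0,"rz":0},{"hand":1,"tx":-0.8,"ty":0,"tz":0,"rx":0,"ry":0,"rz":0},{"hand":1,"tx":-0.8,"ty":0,"tz":0,"rx":0,"ry":0,"rz":0},{"hand":1,"tx":-0.8,"ty":0,"tz":0,"rx":0,"ry":0,"rz":0}])

```text
time: 14.35
ee_pos: [0.5624, 0.0645, 0.1366]
tcp_rot: [-2.251, -2.191, 0.0]
force: [0.2, 1.0, 0.0]
opening: 0.0007
```

arm_command(steps=[{"hand":1,"tx":-0.8,"ty":0,"tz":0,"rx":0,"ry":0,"rz":0},{"hand":1,"tx":0,"ty":0,"tz":0,"rx":0,"ry":0,"rz":0},{"hand":1,"tx":0,"ty":0,"tz":0,"rx":0,"ry":0,"rz":0}])

```text
time: 14.65
ee_pos: [0.5623, 0.0571, 0.1367]
tcp_rot: [-2.252, -2.191, -0.0]
force: [0.6, 0.2, -0.2]
opening: 0.0007
```

```bash
python3 - <<'E'
from h import *
im2=arm.get_image('scene'); zoom('scene',im2,210,140,150,120,5,'pics/scz10.png')
E
```

```text
(no output)
```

View pics/scz10.png

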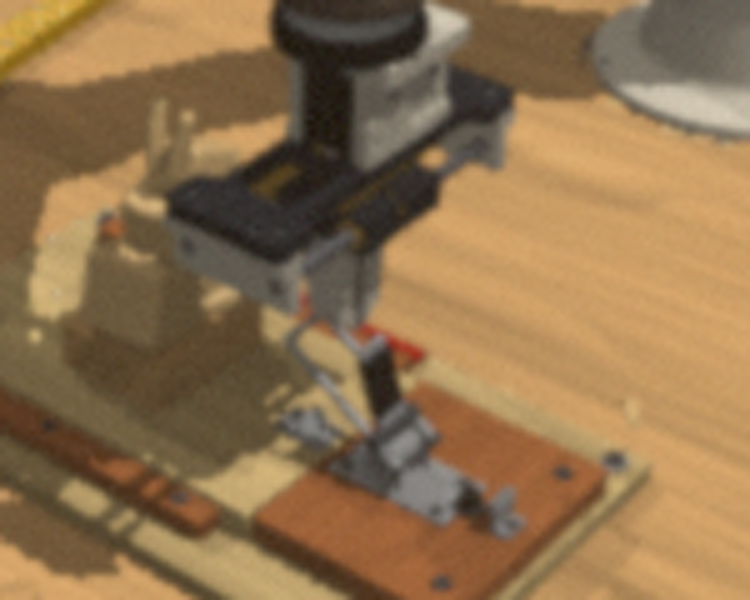

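arm_command(steps=[{"hand":1,"tx":-0.8,"ty":0,"tz":0,"rx":0,"ry":0,"rz":0},{"hand":1,"tx":-0.8,"ty":0,"tz":0,"rx":0,"ry":0,"rz":0},{"hand":1,"tx":0,"ty":0,"tz":0,"rx":0,"ry":0,"rz":0},{"hand":1,"tx":0,"ty":0,"tz":0,"rx":0,"ry":0,"rz":0}])

```text
time: 15.1
ee_pos: [0.5618, 0.0407, 0.1367]
tcp_rot: [-2.252, -2.19, 0.0]
force: [0.2, -0.3, 0.1]
opening: 0.0001
```

```bash
python3 - <<'E'
from h import *
im2=arm.get_image('scene'); zoom('scene',im2,210,140,150,120,5,'pics/scz11.png')
E
```

```text
(no output)
```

View pics/scz11.png

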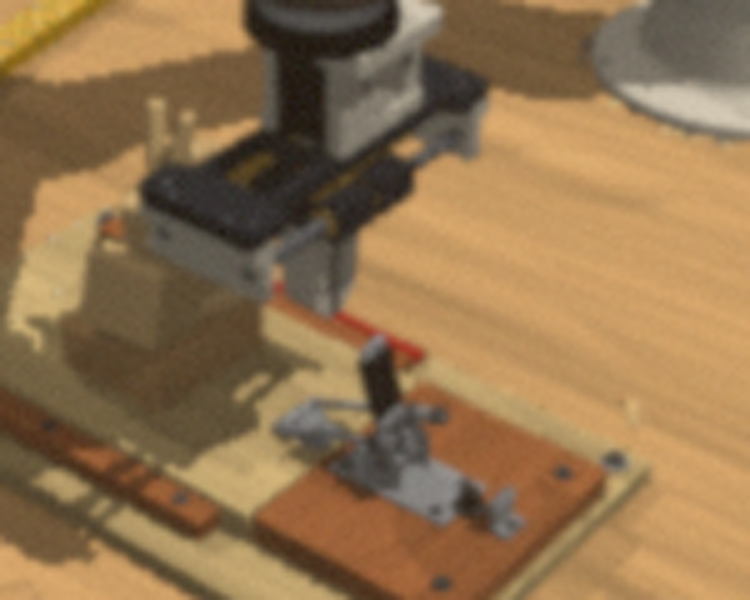

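arm_command(steps=[{"hand":1,"tx":0,"ty":0,"tz":-4,"rx":0,"ry":0,"rz":0},{"hand":1,"tx":-1.5,"ty":0,"tz":-4.5,"rx":0,"ry":0,"rz":0},{"hand":1,"tx":-2,"ty":0,"tz":-3,"rx":0,"ry":0,"rz":0},{"hand":1,"tx":-3,"ty":0,"tz":-1,"rx":0,"ry":0,"rz":0},{"hand":1,"tx":0,"ty":0,"tz":0,"rx":0,"ry":0,"rz":0}])

```text
time: 15.65
ee_pos: [0.5613, -0.0287, 0.2645]
tcp_rot: [2.254, 2.181, 0.003]
force: [-0.3, -0.3, 0.2]
opening: 0.0004
```

```bash
python3 - <<'E'
from h import *
import pickle
m=arm.camera_model('wrist'); im=arm.get_image('wrist'); cv2.imwrite('pics/w5.png',im[:,:,::-1])
pickle.dump(m,open('w5.pkl','wb')); print(m['T'][:3,3])
zoom('w',im,180,0,260,200,3,'pics/w5z.png')
E
```

```text
[0.5644715  0.05018633 0.40018595]
```

View pics/w5z.png

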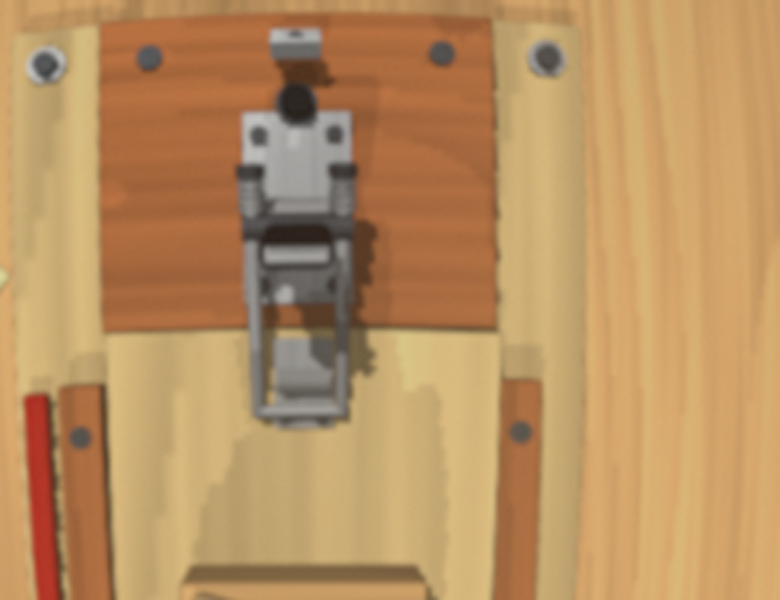

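```bash
python3 - <<'E'
from h import *
import pickle
m=pickle.load(open('w5.pkl','rb'))
g=lambda l:np.array(l)/3+[180,0]-.33
print('bar',atz('wrist',g([[252,410],[348,410]]),.036,m).round(4))
print('lip',atz('wrist',g([[303,393]]),.037,m).round(4))
print('stop',atz('wrist',g([[105,332],[497,329]]),.031,m).round(4))
print('lever tip',atz('wrist',g([[297,230],[297,262]]),.109,m).round(4))
print('catch nose',atz('wrist',g([[296,60],[296,40]]),.048,m).round(4))
im=arm.get_image('scene'); zoom('s',im,230,170,110,85,7,'pics/s12.png')
E
```

```text
bar [[0.5444 0.0256 0.036 ]
 [0.58   0.0243 0.036 ]]
lip [[0.5635 0.0313 0.037 ]]
stop [[0.4897 0.0582 0.031 ]
 [0.6375 0.0542 0.031 ]]
lever tip [[0.5636 0.0839 0.109 ]
 [0.5633 0.0742 0.109 ]]
catch nose [[0.5652 0.155  0.048 ]
 [0.5654 0.1629 0.048 ]]
```

View pics/s12.png

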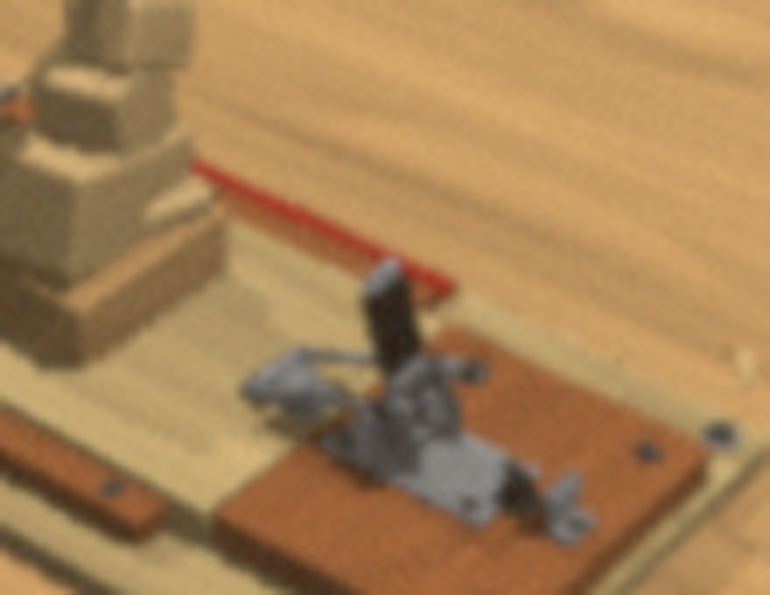

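arm_command(steps=[{"hand":1,"tx":4,"ty":0.1,"tz":0,"rx":0,"ry":0,"rz":0},{"hand":1,"tx":4.2,"ty":0.1,"tz":0,"rx":0,"ry":0,"rz":0},{"hand":1,"tx":0,"ty":0,"tz":4.5,"rx":0,"ry":0,"rz":0},{"hand":1,"tx":0,"ty":0,"tz":4.5,"rx":0,"ry":0,"rz":0},{"hand":1,"tx":0,"ty":0,"tz":3,"rx":0,"ry":0,"rz":0},{"hand":1,"tx":0,"ty":0,"tz":0,"rx":0,"ry":0,"rz":0},{"hand":1,"tx":0,"ty":0,"tz":0,"rx":0,"ry":0,"rz":0}])

```text
time: 16.45
ee_pos: [0.5637, 0.0594, 0.1412]
tcp_rot: [-2.248, -2.192, 0.002]
force: [0.9, 0.2, 1.7]
opening: 0.0005
```

arm_command(steps=[{"hand":1,"tx":-0.6,"ty":0,"tz":0,"rx":0,"ry":0,"rz":0},{"hand":1,"tx":0,"ty":0,"tz":2.2,"rx":0,"ry":0,"rz":0},{"hand":1,"tx":0,"ty":0,"tz":0,"rx":0,"ry":0,"rz":0}])

```text
time: 16.75
ee_pos: [0.5638, 0.0515, 0.1198]
tcp_rot: [-2.252, -2.19, 0.001]
force: [-0.3, -0.3, 0.1]
opening: 0.0002
```

```bash
python3 - <<'E'
from h import *
o=arm.get_obs();print(o['ee_pos'],o['force'])
im=arm.get_image('scene'); zoom('s',im,230,150,110,100,6,'pics/s13.png')
E
```

```text
[0.56382401 0.05153226 0.11983549] [-0.34232624 -0.30356369  0.10426505]
```

View pics/s13.png

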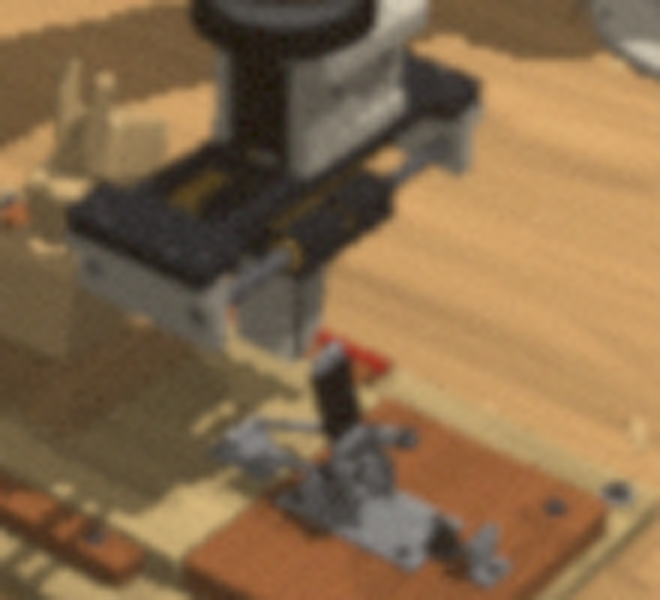

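arm_command(steps=[{"hand":1,"tx":0.7,"ty":0,"tz":0,"rx":0,"ry":0,"rz":0},{"hand":1,"tx":0.7,"ty":0,"tz":0,"rx":0,"ry":0,"rz":0},{"hand":1,"tx":0.7,"ty":0,"tz":0,"rx":0,"ry":0,"rz":0},{"hand":1,"tx":0.7,"ty":0,"tz":0,"rx":0,"ry":0,"rz":0}])

```text
time: 17.2
ee_pos: [0.5655, 0.0805, 0.1205]
tcp_rot: [2.251, 2.19, 0.001]
force: [1.4, -3.9, 2.0]
opening: 0.0003
```

arm_command(steps=[{"hand":1,"tx":0.7,"ty":0,"tz":0,"rx":0,"ry":0,"rz":0},{"hand":1,"tx":0.7,"ty":0,"tz":0,"rx":0,"ry":0,"rz":0}])

```text
time: 17.4
ee_pos: [0.5654, 0.0949, 0.1197]
tcp_rot: [2.251, 2.191, 0.0]
force: [0.9, -3.1, -0.6]
opening: 0.0004
```

```bash
python3 - <<'E'
from h import *
o=arm.get_obs();print(o['ee_pos'],o['force'])
im=arm.get_image('scene'); zoom('s',im,230,150,110,100,6,'pics/s14.png')
E
```

```text
[0.56537424 0.09485371 0.11969115] [ 0.93418477 -3.07857138 -0.60487554]
```

View pics/s14.png

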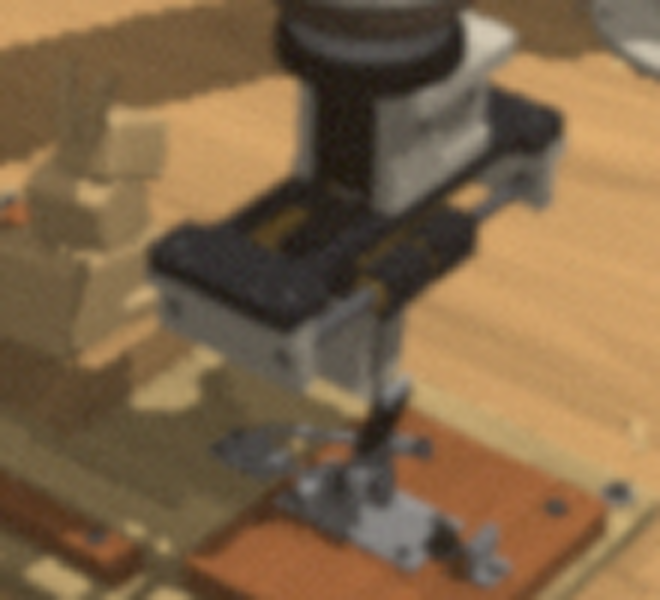

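arm_command(steps=[{"hand":1,"tx":0.6,"ty":0,"tz":0.15,"rx":0,"ry":0,"rz":0},{"hand":1,"tx":0.6,"ty":0,"tz":0.2,"rx":0,"ry":0,"rz":0},{"hand":1,"tx":0.6,"ty":0,"tz":0.35,"rx":0,"ry":0,"rz":0},{"hand":1,"tx":0.5,"ty":0,"tz":0.4,"rx":0,"ry":0,"rz":0}])

```text
time: 17.85
ee_pos: [0.5658, 0.1175, 0.1084]
tcp_rot: [-2.251, -2.191, 0.0]
force: [0.3, -3.7, 3.1]
opening: 0.0001
```

```bash
python3 - <<'E'
from h import *
im=arm.get_image('scene'); zoom('s',im,230,150,110,100,6,'pics/s15.png')
E
```

```text
(no output)
```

View pics/s15.png

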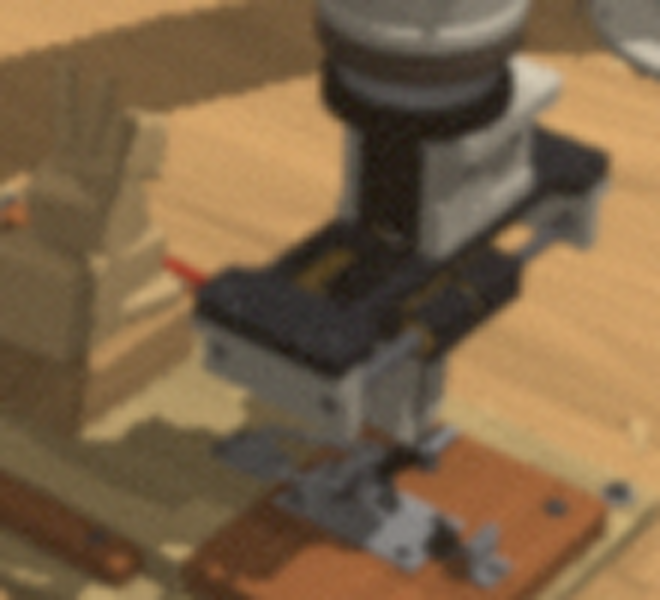

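arm_command(steps=[{"hand":1,"tx":0.5,"ty":0,"tz":0.5,"rx":0,"ry":0,"rz":0},{"hand":1,"tx":0.45,"ty":0,"tz":0.5,"rx":0,"ry":0,"rz":0},{"hand":1,"tx":0.3,"ty":0,"tz":0.4,"rx":0,"ry":0,"rz":0},{"hand":1,"tx":0.2,"ty":0,"tz":0.4,"rx":0,"ry":0,"rz":0}])

```text
time: 18.3
ee_pos: [0.566, 0.1323, 0.0901]
tcp_rot: [-2.25, -2.191, 0.0]
force: [0.8, -2.3, 1.3]
opening: 0.0003
```

arm_command(steps=[{"hand":1,"tx":0.2,"ty":0,"tz":0.4,"rx":0,"ry":0,"rz":0},{"hand":1,"tx":0.1,"ty":0,"tz":0.4,"rx":0,"ry":0,"rz":0}])

```text
time: 18.5
ee_pos: [0.5661, 0.1356, 0.0822]
tcp_rot: [-2.25, -2.191, -0.001]
force: [-0.9, -0.6, 0.4]
opening: 0.0003
```

```bash
python3 - <<'E'
from h import *
im=arm.get_image('scene'); zoom('s',im,230,150,110,100,6,'pics/s16.png')
E
```

```text
(no output)
```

View pics/s16.png

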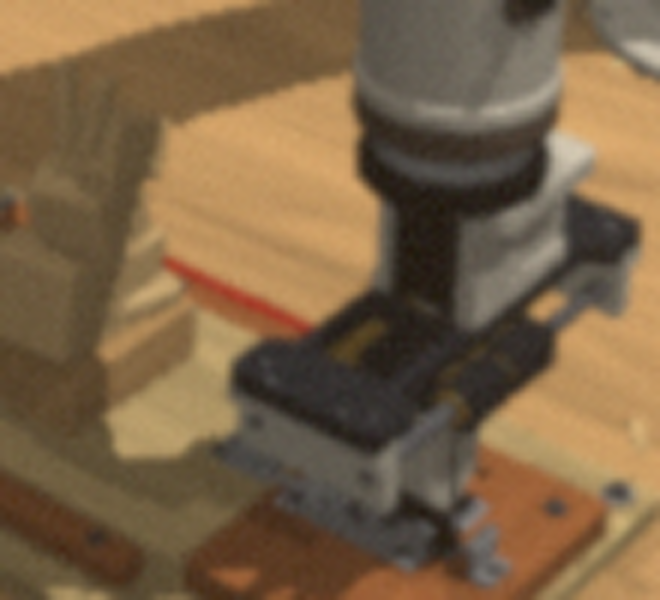

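arm_command(steps=[{"hand":1,"tx":0.1,"ty":0,"tz":0.3,"rx":0,"ry":0,"rz":0},{"hand":1,"tx":0,"ty":0,"tz":0.3,"rx":0,"ry":0,"rz":0}])

```text
time: 18.75
ee_pos: [0.5663, 0.1365, 0.0765]
tcp_rot: [-2.25, -2.191, -0.001]
force: [-0.5, 0.8, 3.2]
opening: 0.0007
```

arm_command(steps=[{"hand":1,"tx":0,"ty":0,"tz":0.2,"rx":0,"ry":0,"rz":0}])

```text
time: 18.85
ee_pos: [0.5665, 0.1366, 0.0757]
tcp_rot: [-2.25, -2.191, -0.001]
force: [-6.2, -0.3, 21.1]
opening: 0.0006
```

arm_command(steps=[{"hand":1,"tx":0,"ty":0,"tz":0.2,"rx":0,"ry":0,"rz":0}])

```text
time: 18.95
ee_pos: [0.5666, 0.1366, 0.075]
tcp_rot: [-2.25, -2.191, -0.002]
force: [-7.2, -0.4, 17.0]
opening: 0.0003
```

arm_command(steps=[{"hand":1,"tx":0,"ty":0,"tz":0.1,"rx":0,"ry":0,"rz":0}])

```text
time: 19.05
ee_pos: [0.5671, 0.1364, 0.073]
tcp_rot: [2.251, 2.191, 0.003]
force: [-2.1, 1.3, 10.8]
opening: 0.0001
```

arm_command(steps=[{"hand":1,"tx":0,"ty":0,"tz":0.1,"rx":0,"ry":0,"rz":0}])

```text
time: 19.15
ee_pos: [0.5672, 0.1365, 0.0724]
tcp_rot: [2.251, 2.191, 0.003]
force: [-4.0, -0.3, 17.1]
opening: 0.0005
```

arm_command(steps=[{"hand":1,"tx":0,"ty":0,"tz":-0.5,"rx":0,"ry":0,"rz":0},{"hand":1,"tx":0,"ty":0,"tz":-2,"rx":0,"ry":0,"rz":0},{"hand":1,"tx":0,"ty":0,"tz":-4,"rx":0,"ry":0,"rz":0},{"hand":1,"tx":-3,"ty":0,"tz":-4.5,"rx":0,"ry":0,"rz":0},{"hand":1,"tx":-4,"ty":0,"tz":-4,"rx":0,"ry":0,"rz":0},{"hand":1,"tx":-4,"ty":0,"tz":-4,"rx":0,"ry":0,"rz":0},{"hand":1,"tx":-4,"ty":0,"tz":0,"rx":0,"ry":0,"rz":0},{"hand":1,"tx":-2,"ty":0,"tz":0,"rx":0,"ry":0,"rz":0},{"hand":1,"tx":0,"ty":0,"tz":0,"rx":0,"ry":0,"rz":0}])

```text
time: 20.05
ee_pos: [0.5619, -0.0274, 0.2485]
tcp_rot: [2.257, 2.183, -0.001]
force: [-0.0, -0.3, 0.1]
opening: 0.0004
```

```bash
python3 - <<'E'
from h import *
import pickle
m=arm.camera_model('wrist'); im=arm.get_image('wrist'); 
pickle.dump(m,open('w6.pkl','wb')); print(m['T'][:3,3])
zoom('w',im,180,0,260,200,3,'pics/w6z.png')
im=arm.get_image('scene'); zoom('s',im,230,170,110,85,7,'pics/s17.png')
E
```

```text
[0.56565388 0.05143592 0.38420272]
```

View pics/w6z.png

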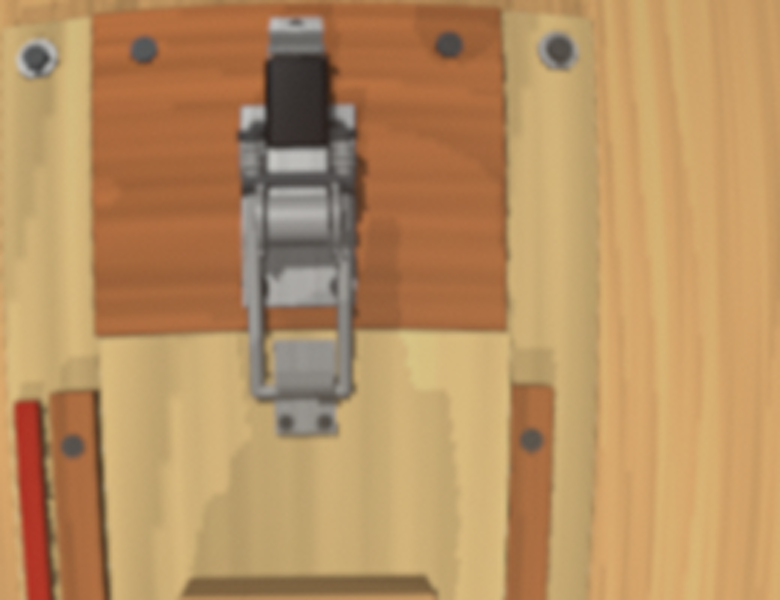

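View pics/s17.png

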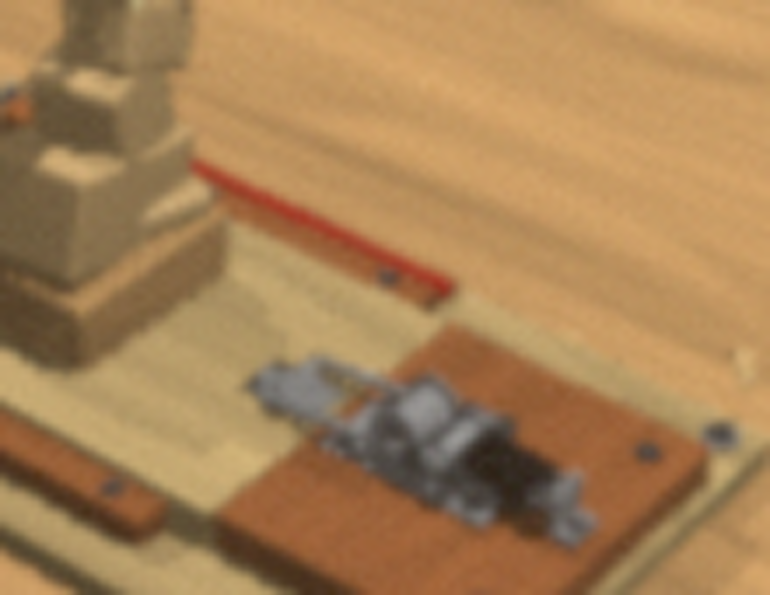

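```bash
python3 - <<'E'
from h import *
im=arm.get_image('wrist'); zoom('w',im,250,0,60,50,12,'pics/w7z.png'); print(arm.get_obs()['force'])
E
```

```text
[ 0.05626079  0.04224631 -0.62380756]
```

View pics/w7z.png

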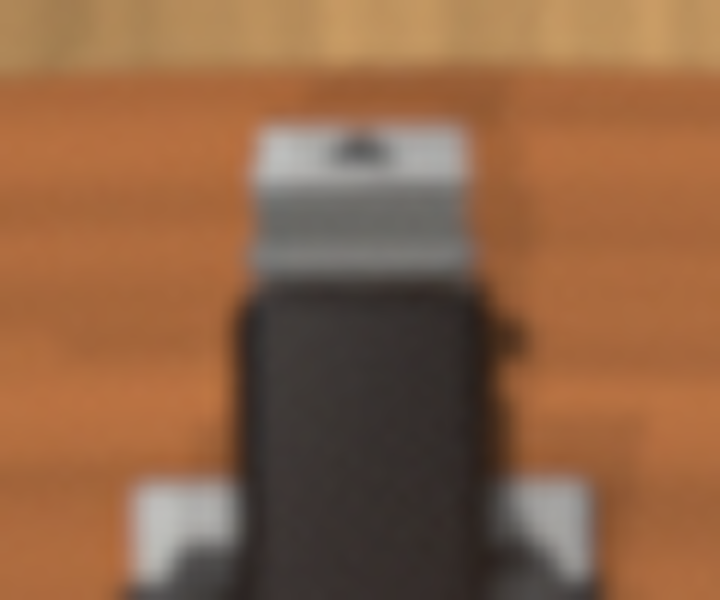

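arm_command(steps=[{"hand":1,"tx":4,"ty":0,"tz":0,"rx":0,"ry":0,"rz":0},{"hand":1,"tx":4,"ty":0,"tz":0,"rx":0,"ry":0,"rz":0},{"hand":1,"tx":4,"ty":0,"tz":2,"rx":0,"ry":0,"rz":0},{"hand":1,"tx":4.3,"ty":0,"tz":3,"rx":0,"ry":0,"rz":0},{"hand":1,"tx":0,"ty":0,"tz":4,"rx":0,"ry":0,"rz":0},{"hand":1,"tx":0,"ty":0,"tz":4,"rx":0,"ry":0,"rz":0},{"hand":1,"tx":0,"ty":0,"tz":2.5,"rx":0,"ry":0,"rz":0},{"hand":1,"tx":0,"ty":0,"tz":0,"rx":0,"ry":0,"rz":0},{"hand":1,"tx":0,"ty":0,"tz":0,"rx":0,"ry":0,"rz":0}])

```text
time: 21.1
ee_pos: [0.566, 0.1398, 0.0943]
tcp_rot: [-2.248, -2.193, 0.001]
force: [0.3, 0.0, 0.5]
opening: 0.0002
```

arm_command(steps=[{"hand":1,"tx":-0.3,"ty":0,"tz":0.8,"rx":0,"ry":0,"rz":0},{"hand":1,"tx":0,"ty":0,"tz":0.7,"rx":0,"ry":0,"rz":0},{"hand":1,"tx":0,"ty":0,"tz":0.2,"rx":0,"ry":0,"rz":0},{"hand":1,"tx":0,"ty":0,"tz":0,"rx":0,"ry":0,"rz":0}])

```text
time: 21.5
ee_pos: [0.5663, 0.1351, 0.0775]
tcp_rot: [-2.251, -2.191, 0.0]
force: [-0.0, 0.2, 0.7]
opening: 0.0008
```

arm_command(steps=[{"hand":1,"tx":0,"ty":0,"tz":0.1,"rx":0,"ry":0,"rz":0}])

```text
time: 21.6
ee_pos: [0.5667, 0.1353, 0.0769]
tcp_rot: [2.251, 2.191, 0.001]
force: [-0.6, 0.1, 0.7]
opening: 0.0004
```

arm_command(steps=[{"hand":1,"tx":0,"ty":0,"tz":0.1,"rx":0,"ry":0,"rz":0}])

```text
time: 21.7
ee_pos: [0.5666, 0.1353, 0.0757]
tcp_rot: [2.251, 2.191, 0.001]
force: [-0.4, -0.0, 0.1]
opening: 0.0005
```

arm_command(steps=[{"hand":1,"tx":0,"ty":0,"tz":0.1,"rx":0,"ry":0,"rz":0}])

```text
time: 21.8
ee_pos: [0.5665, 0.1352, 0.0746]
tcp_rot: [2.251, 2.191, 0.001]
force: [0.2, 0.2, 0.2]
opening: 0.0006
```

arm_command(steps=[{"hand":1,"tx":0,"ty":0,"tz":-2,"rx":0,"ry":0,"rz":0},{"hand":1,"tx":0,"ty":0,"tz":-4,"rx":0,"ry":0,"rz":0},{"hand":1,"tx":0,"ty":0,"tz":-4.5,"rx":0,"ry":0,"rz":0},{"hand":1,"tx":0,"ty":0,"tz":-4.5,"rx":0,"ry":0,"rz":0},{"hand":1,"tx":0,"ty":0,"tz":0,"rx":0,"ry":0,"rz":0},{"hand":1,"tx":0,"ty":0,"tz":0,"rx":0,"ry":0,"rz":0},{"hand":1,"tx":0,"ty":0,"tz":0,"rx":0,"ry":0,"rz":0}])

```text
time: 22.5
ee_pos: [0.5655, 0.135, 0.2233]
tcp_rot: [-2.25, -2.191, 0.003]
force: [-0.1, -0.3, -0.5]
opening: 0.0006
```

```bash
python3 - <<'E'
from h import *
o=arm.get_obs(); print(o['ee_pos'],o['force'],o['time']); print(arm.hand_in())
E
```

```text
[0.56545607 0.13497883 0.22333004] [-0.13857199 -0.26485744 -0.51610588] 22.5
the job is handed in; nothing more can be done
None
```

The carving board is clamped and the job is handed in at 22.5 s of the 61 s allowed. The hand-in gives no verdict.

- **Board:** I pushed its end with the back of an open finger, about 38 mm off centre to keep clear of the oilstone. It slid at about 5 N. I stopped when the force at the stop had risen to about 13 N, and the top view showed the gap closed.
- **Loop:** I tipped it over with the closed fingers until it fell by itself. The bar landed about 9 mm beyond the seat, behind the keeper's lip. After clamping, the wrist view shows it drawn up to the keeper.
- **Lever:** I swung it over along its arc and pressed it down.
    - **Click:** The force peaked at about 21 N at the catch, then fell to about 11 N as the fingers dropped 2 mm. I pressed on to about 17 N against the buffer and let go.
    - **Feel check:** Lowering the fingertip again met nothing down to 2 mm below the height where the lever had rested on the catch, so it stayed down.

**Not settled:**
- The close-up of the catch was too coarse to show the nose over the lever's end, so I rely on the feel check for that.
- I had no way to measure the loop's pull on the board.
- The other tools were never touched as far as I could tell, but I did not measure their positions at the end.
- The top and wrist cameras disagreed by up to about 5 mm on the board's end, so I found the contact by force.

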